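# Prop the shop bin and pack the wax tray

### The job

Tip the shop bin's lid right back, swing its yellow stay up to its stop and let the lid down so that it rests propped on the stay; only then take every wax tin out of the bin and put them all in the yellow toolbox tray while it stands on the bench. Then set the loaded tray on the lower toolbox module so that its four corner lugs drop fully into the sockets. Leave the lid propped on its stay and do not disturb the other things on the bench.

Things in the scene. Friction and masses are not known exactly. Their poses are not given: they have to be found in the camera images.
- bin: Low plywood shop bin fixed to the bench: 200 mm (its x) by 208 mm (its y), 90 mm high, walls 9 mm, inner floor 45 mm above the bench. Origin: centre of the underside. Its x axis points to the hinged rear rim, -x to the front (lid handle side); its yaw is near +1.57, so its front faces the robot's right. The stay is on the outside of its -y wall, the wall farthest from the robot.
- bin_front (a point): Middle of the floor of the bin's front compartment, where the tins stand in a row along the bin's y: bin frame (-32, 0, 45) mm. The compartment spans bin x -91 to 26 mm, y -75 to 95 mm; wooden sills 32 mm wide, 5 mm high along its front and back keep the tins in a channel (x -59 to -6 mm). Behind the 20 mm high divider lies a fixed pack of red sanding sheets.
- lid (a joint): Plywood lid, 200 x 208 x 9 mm, 0.3 kg. Radians: 0 closed, 1.57 upright, 1.85 leaning back at its stop, where it stays by its weight; short of 1.57 it falls shut unless held or propped. On the raised stay it reads about 1.36. It opens by turning about the bin's +y axis. A steel catch plate on the stay side, with a rib under it, traps the stay's tip.
- lid_handle (a point): Middle of the red round bar (diameter 12 mm, 88 mm long, along the hinge direction) that two thin stems at its ends (80 mm apart) hold 42 mm out from the middle of the lid's front edge, 242 mm from the hinge line. Pinch it from above at its middle with the fingers closing across it (along bin x), one finger between bar and lid; it turns between the fingers as the lid swings.
- lid_hinge (a point): Middle of the hinge line: bin frame (100, 0, 90) mm. The line runs along the bin's y axis.
- stay (a joint): Yellow steel prop rod, diameter 10 mm, 164 mm long, on the outside of the bin's -y wall. Radians: 0 folded, level, pointing to the bin's front (-x); it swings up and over about the bin's +y axis to its stop at 1.985, leaning back towards the hinge. Stiff pivot (0.09 N m): stays where left. It takes the lid only within 0.05 of its stop; raise it while the lid leans fully back.
- stay_pin (a point): Grip point on the yellow round pin (diameter 10 mm, 44 mm long) that sticks out sideways (bin -y) from the stay's tip; this point is 27 mm from the rod, 164 mm from the pivot axis. The pin can be pinched from above with the fingers closing across it (along bin x) and turns between the fingers.
- stay_pivot (a point): The stay's pivot: bin frame (0, -124, 65) mm.
- tin1: Squat round wax tin with orange lid, diameter 40 mm, 36 mm high, 0.07 kg, standing in the bin's front compartment. Origin: centre of its underside. May be absent.
- tin2: Squat round wax tin with green lid, diameter 40 mm, 36 mm high, 0.07 kg, standing in the bin's front compartment. Origin: centre of its underside. May be absent.
- tin3: Squat round wax tin with blue lid, diameter 40 mm, 36 mm high, 0.07 kg, standing in the bin's front compartment. Origin: centre of its underside. May be absent.
- tin4: Squat round wax tin with brass lid, diameter 40 mm, 36 mm high, 0.07 kg, standing in the bin's front compartment. Origin: centre of its underside. May be absent.
- tray: Toolbox tray, yellow walls, grey floor, 210 mm (its x) by 160 mm (y), 0.35 kg, standing on four corner lugs (tapered, 12 mm high, diameter 18 to 12 mm, at x +-90, y +-65 mm). Origin: centre, at the lugs' feet; floor top 17 mm, wall tops 55 mm above it. Two halves, each 69 mm wide, lie either side of a middle rib; tins fit two to a half, e.g. at x +-50, y +-42 mm.
- tray_grip (a point): Middle of the top edge of the tray's black rib, 92 mm above the tray's origin. The rib is 14 mm thick, 200 mm long along the tray's x axis, and is the carrying handle: pinch it from above here, fingers closing along the tray's y.
- module: Lower toolbox module fixed to the bench, black with yellow edges, 210 mm (its x) by 160 mm (y), 60 mm high. Origin: centre of its underside. Four square sockets 22 mm wide, 14 mm deep in its top at x +-90, y +-65 mm take the tray's lugs. Seated, the tray's floor lies on the module's top: tray origin 48 mm above the module's. Either way round will do.
- screwdriver: Screwdriver lying on the bench; origin under its middle. Bystander: not to be disturbed.
- tape_roll: Blue roll of tape lying flat, diameter 90 mm, 25 mm high. Bystander: not to be disturbed.
- glue: White glue bottle, diameter 56 mm, 160 mm high, standing. Bystander: not to be disturbed.
- wrench: Wrench lying on the bench. Bystander: not to be disturbed.
- tape_measure: Yellow tape measure, 70 x 35 x 65 mm. Bystander: not to be disturbed.
- cork_block: Cork sanding block, 80 x 45 x 30 mm. Bystander: not to be disturbed.

How it is judged:
On the way, in this order (a step that is already met when the one before it is completed fails the run):
1. the lid rests propped on the raised stay, let go (value of joint lid between 1.26 and 1.46 rad and value of joint stay above 1.85 rad and velocity of joint lid between -0.05 and 0.05 rad/s and contact force between the fingers and bin below 0.1 N), for 0.4 s.
2. every tin is in the tray, and the tray still stands on the bench (x of tin1 in the frame of tray between -0.1 and 0.1 m and y of tin1 in the frame of tray between -0.075 and 0.075 m and z of tin1 in the frame of tray between 0.005 and 0.03 m and linear speed of each of tin1, tin2, tin3, tin4 below 0.05 m/s and x of tin2 in the frame of tray between -0.1 and 0.1 m and y of tin2 in the frame of tray between -0.075 and 0.075 m and z of tin2 in the frame of tray between 0.005 and 0.03 m and x of tin3 in the frame of tray between -0.1 and 0.1 m and y of tin3 in the frame of tray between -0.075 and 0.075 m and z of tin3 in the frame of tray between 0.005 and 0.03 m and x of tin4 in the frame of tray between -0.1 and 0.1 m and y of tin4 in the frame of tray between -0.075 and 0.075 m and z of tin4 in the frame of tray between 0.005 and 0.03 m and height (world z) of tray below 0.015 m), for 0.3 s.
3. the tray's lugs are fully home in the module's sockets (x of tray in the frame of module between -0.005 and 0.005 m and y of tray in the frame of module between -0.005 and 0.005 m and z of tray in the frame of module between 0.043 and 0.0515 m and angle between the x axis of tray and the x axis of module, either way round below 0.06 rad and angle between tray's own z axis and vertical below 0.04 rad), for 0.3 s.
At the end, for the whole second after the job is handed in: The lid rests on the raised stay (lid 1.26 to 1.46 rad, stay above 1.85 rad), every tin lies in the tray at floor level, and the tray is seated on the module within 5 mm and 0.06 rad with its lugs fully in (origin 43 to 51.5 mm above the module's), everything at rest (all of step 3 and value of joint lid between 1.26 and 1.46 rad and value of joint stay above 1.85 rad and velocity of joint lid between -0.05 and 0.05 rad/s and x of tin1 in the frame of tray between -0.1 and 0.1 m and y of tin1 in the frame of tray between -0.075 and 0.075 m and z of tin1 in the frame of tray between 0.005 and 0.03 m and linear speed of each of tin1, tin2, tin3, tin4 below 0.05 m/s and x of tin2 in the frame of tray between -0.1 and 0.1 m and y of tin2 in the frame of tray between -0.075 and 0.075 m and z of tin2 in the frame of tray between 0.005 and 0.03 m and x of tin3 in the frame of tray between -0.1 and 0.1 m and y of tin3 in the frame of tray between -0.075 and 0.075 m and z of tin3 in the frame of tray between 0.005 and 0.03 m and x of tin4 in the frame of tray between -0.1 and 0.1 m and y of tin4 in the frame of tray between -0.075 and 0.075 m and z of tin4 in the frame of tray between 0.005 and 0.03 m and linear speed of tray below 0.03 m/s); the robot touches nothing.
It fails at once if a tin is lifted out of the bin while the lid is not on its stay (((z of tin1 in the frame of bin above 0.095 m and horizontal distance between tin1 and bin below 0.12 m) or (z of tin2 in the frame of bin above 0.095 m and horizontal distance between tin2 and bin below 0.12 m) or (z of tin3 in the frame of bin above 0.095 m and horizontal distance between tin3 and bin below 0.12 m) or (z of tin4 in the frame of bin above 0.095 m and horizontal distance between tin4 and bin below 0.12 m)) and (value of joint stay below 1.7 rad or value of joint lid above 1.55 rad)).
It fails at once if a bystander is shoved more than 30 mm or the glue bottle is tipped over (distance of any of screwdriver, tape_roll, glue, wrench, tape_measure, cork_block from where it was at the start of the episode above 0.03 m or angle between glue's own z axis and vertical above 0.6 rad).
Of tin1, tin2, tin3, tin4 only 2 to 4 are there at a start; the rules pass over those that are not, and their reading is None.
At some moment in a run one of tin1, tin2, tin3, tin4 may be knocked a few centimetres aside while the robot is not near it.
Once in a run the grip may slacken for a moment while it holds something.
It also fails if it takes over 208 s, if anything falls off the work surface, if the arm or the gripper's body presses on something with over 40 N, if the wrist force passes 120 N, or if a joint passes its speed limit or range.

### The arm

A 6-joint arm with a two-finger parallel gripper is mounted at the origin on the work surface. World frame = base frame: x ahead of the robot, y to its left, z up, the work surface at z = 0. Lengths are in m, angles in rad, forces in N, time in s.
With the tool pointing down it reaches from about 0.325 to 0.9 m from the base axis. Payload 6.1 kg.
Tool frame: the origin (TCP) lies at the very end of the fingers, on their centre line; the grasp point (between the pads) lies 19 mm behind it; z points along the fingers, y is the line along which they close (so a half turn about z gives the same grasp; the last joint's range is limited). The gripper opens to 85 mm and grips with 20 to 120 N. Pads are 22 mm wide; open, the fingers measure 114 mm over their backs; the gripper's body (76 mm by 85 mm) begins 54 mm behind the grasp point. The pads swing forward as they close: fully open they stand 13 mm farther back than shut.
Start: joints at [-1.349, 0.22, 1.526, -0, 1.395, -0.126], TCP at [0.213, -0.588, 0.231] pointing down, gripper open.
Joint ranges: [-2.98, 2.98], [-0.91, 2.08], [0.09, 2.57], [-1.24, 4.39], [0.2, 2.65], [-2.68, 2.68]. Speed limits (rad/s): [2.57, 2.57, 3.01, 3.14, 3.14, 3.14].

### API

Orientations are given as a 3x3 rotation matrix whose columns are the frame's x, y, z axes.
In Python, from station import * gives the robot as it stands.
- The arm moves only by the tool play_rows, never from a script. Its arguments are lists of equal length, an entry for each row: "claw": the finger opening in cm, from 0 to 8.54; "offset": the shift along the world's x, y, z in cm, a list of three; "spin": the turn about the world's z in rad. In form: {"claw": [claw, ...], "offset": [[dx, dy, dz], ...], "spin": [spin, ...]}. A call has 1 to 5 rows; each row shifts and turns the commanded pose from where the row before left it; what a row does not reach is not made up. A row lasts 1/10 s, in which the tool goes at most 50 mm and 8.59 degrees, less where a joint would pass 70% of its speed; a pose out of reach is approached as far as the arm can. A call is refused whole if a number of a shift passes 5 or a number of a turn 0.15, either way. A call with a gripper value outside its range is refused whole. The fingers move at their own pace and stop on an object; "squeeze" is the grip in N (left out, the last holds). Time passes only in rows, so rows that do not move let the fingers close. It gives the time, the measured TCP pose, the force, the opening and the grip force at its end, in the units of the state.
- sense(): the state, without advancing time (a new reading comes with each control period).
- get_image(name): name is "scene" or "side" or "wrist"; returns a dict with "image" (400x640x3 uint8, blue, green, red), "depth" (400x640 float32, m along the optical axis (not along the pixel's ray), 0 where there is no reading), "fx", "fy", "cx", "cy" (pixels), "pose" (4x4, takes a point from camera to world coordinates). Camera axes: x right, y down, z forward; pixel columns grow to the right and rows downward; lengths in m; the calibration is good to about 2 mm. A picture is of the moment at which its call begins.
- job_done(): hands the job in; it is judged then, once.
The state is a dict: "clock": time; "joint_pos": joint angles; "qvel": joint speeds; "joint_efforts": joint torques, N m; "position": TCP position; "orientation": TCP orientation; "ft_force": force on the tool from outside, world axes, zero at the start; "ft_torque": the same for the moment, N m; "opening": finger opening in m; "grasp_force": force on a finger pad.
Only numpy, scipy, OpenCV 4.12 (cv2) and the standard library are available. Lean on these libraries where they do the work, as an engineer would, in place of code of your own. Each camera call takes 0.05 s, during which the arm holds its last target. There are 200 camera calls.

## Working session

There is one attempt and no reset: what is moved stays moved. The work goes in short steps, Python scripts to look and compute and a tool call to move; the robot and the scene stay as the last step left them, time stands still between calls to the robot, and variables do not carry over. Pictures are saved under pics/ and viewed, at most 14 in all, crops included, and the job is handed in when it is done.

Besides the shell and the picture viewer there is one more tool, called after "Request:" by a JSON object that holds its "method" and its "body", one argument or row to a line. play_rows: Moves the arm, as the interface text tells. Its arguments: {"type":"object","properties":{"claw":{"type":"array","items":{"type":"number"}},"offset":{"type":"array","items":{"type":"array","items":{"type":"number"}}},"spin":{"type":"array","items":{"type":"number"}},"squeeze":{"type":"number"}},"required":["claw","offset","spin"]}

```bash
mkdir -p pics
cat > h.py <<'E'
from station import *
import numpy as np, cv2
def cloud(d):
    h,w=d["depth"].shape; u,v=np.meshgrid(np.arange(w),np.arange(h)); z=d["depth"]
    P=np.stack([(u-d["cx"])/d["fx"]*z,(v-d["cy"])/d["fy"]*z,z],-1)
    return P@d["pose"][:3,:3].T+d["pose"][:3,3]
def ray(d,u,v,z):
    r=d["pose"][:3,:3]@np.array([(u-d["cx"])/d["fx"],(v-d["cy"])/d["fy"],1]); o=d["pose"][:3,3]
    return o+r*(z-o[2])/r[2]
E
python3 - <<'E'
from h import *
import pickle
for n in ["scene","side","wrist"]:
    d=get_image(n); pickle.dump(d,open(n+"0.pkl","wb")); cv2.imwrite(f"pics/{n}0.png",d["image"]); print(n,d["pose"].round(3).tolist(),d["fx"])
print(sense())
E
```

```text
scene [[0.579, 0.52, -0.628, 1.288], [0.815, -0.389, 0.43, -0.496], [-0.021, -0.761, -0.649, 0.837], [0.0, 0.0, 0.0, 1.0]] 461.29297863222246
side [[-0.984, -0.116, 0.137, 0.447], [-0.179, 0.584, -0.792, 0.75], [0.011, -0.804, -0.595, 0.67], [0.0, 0.0, 0.0, 1.0]] 373.8223869381189
wrist [[0.341, -0.898, -0.276, 0.283], [-0.94, -0.327, -0.098, -0.562], [-0.002, 0.293, -0.956, 0.371], [0.0, 0.0, 0.0, 1.0]] 316.4929637567592
{'clock': 0.15, 'joint_pos': array([-1.34907785e+00,  2.21103493e-01,  1.52735253e+00,  3.09349325e-06,
        1.39468247e+00, -1.26092396e-01]), 'qvel': array([-0.00044798, -0.00262717, -0.00234731, -0.0006792 ,  0.00064432,
        0.00109323]), 'joint_efforts': array([ 7.67158217e-04, -4.97483432e+01, -3.89904678e+01, -3.12409629e-04,
        7.12035297e-03,  3.63882124e-07]), 'position': array([ 0.21292412, -0.58711777,  0.23041205]), 'orientation': array([[ 9.40121327e-01,  3.40839810e-01, -3.36969135e-04],
       [ 3.40839920e-01, -9.40120137e-01,  1.50866993e-03],
       [ 1.97423302e-04, -1.53318531e-03, -9.99998805e-01]]), 'ft_force': array([-0.60038583, -0.68851491,  0.87402388]), 'ft_torque': array([ 0.02310152,  0.05029453, -0.04251121]), 'grasp_force': 0.0, 'opening': 0.08541613275247352}
```

View pics/scene0.png

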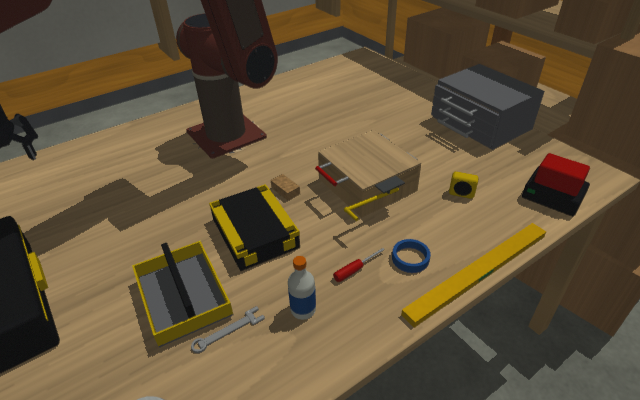

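View pics/side0.png

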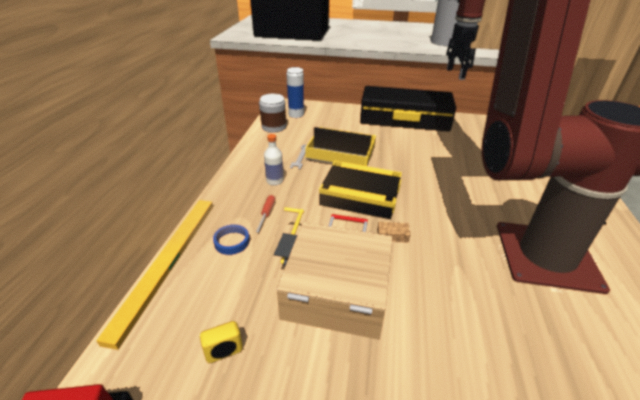

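The scene view shows the bin at (370,160) with its handle at (326,175) and the stay tip at (350,213). The module is at (255,225), the tray at (180,290) and the glue at (300,290). The side view shows the same layout from behind the bin.

Run:
```python
from h import *
import pickle
for n in ["scene","side"]:
    d=pickle.load(open(n+"0.pkl","rb")); P=cloud(d); I=d["image"].astype(int); B,G,R=I[...,0],I[...,1],I[...,2]
    hsv=cv2.cvtColor(d["image"],cv2.COLOR_BGR2HSV); H,S,V=[hsv[...,i].astype(int) for i in range(3)]
    ok=(d["depth"]>0); X,Y,Z=P[...,0],P[...,1],P[...,2]
    ws=ok&(X>0.2)&(X<.9)&(Y>-.9)&(Y<.6)
    def rect(name,m):
        m=cv2.morphologyEx(m.astype(np.uint8),cv2.MORPH_OPEN,np.ones((2,2)))
        k,l,s,c=cv2.connectedComponentsWithStats(m)
        for i in range(1,k):
            if s[i,4]>25:
                p=P[l==i]; r=cv2.minAreaRect((p[:,:2]*1000).astype(np.float32))
                print(n,name,s[i,4],"px",c[i].round(),"mm c",np.round(r[0],1),np.round(r[1],1),round(r[2],2),"z",np.percentile(p[:,2],[5,50,95]).round(4),"mean",p.mean(0).round(4))
    rect("lid",ws&(Z>.088)&(Z<.11)&(H<25)&(S>40)&(Y>-.2)&(V>90)&(S<170))
    rect("red",ws&((H<6)|(H>174))&(S>170)&(V>60)&(Z>.02))
    yel=(H>20)&(H<32)&(S>180)&(V>60)
    rect("yellow",ws&yel&(Z>.02)&(Z<.08))
    rect("blacktop",ws&(V<60)&(Z>.05)&(Z<.07))
    rect("rib",ws&(V<70)&(Z>.085)&(Z<.1))
    rect("traytop",ws&yel&(Z>.045)&(Z<.065))
    rect("glue",ws&(Z>.12)&(Z<.2))
    rect("cork",ws&(Z>.026)&(Z<.036)&(H<22)&(Y<.1))
    rect("tapem",ws&(Z>.055)&(Z<.075)&(Y>.2))
```

```text
scene lid 3151 px [370. 159.] mm c [ 790.  -130.4] [ 281.  1203.6] 40.53 z [0.0953 0.0981 0.1006] mean [0.5133 0.1976 0.1019]
scene red 1204 px [559. 175.] mm c [1038.7   49.1] [ 104.5 1194.9] 19.55 z [0.058  0.1007 0.1114] mean [0.8578 0.5479 0.0971]
scene red 109 px [327. 177.] mm c [ 848.4 -200.1] [  54.  1058.7] 53.08 z [0.0634 0.098  0.1014] mean [0.5055 0.0583 0.101 ]
scene red 190 px [348. 269.] mm c [736.4 -46.4] [16.1 74.5] 1.0 z [0.0173 0.0226 0.0263] mean [ 0.7369 -0.049   0.0222]
scene yellow 320 px [465. 181.] mm c [950.  -20.4] [  67.9 1165.5] 32.03 z [0.0208 0.06   0.0661] mean [0.6989 0.3812 0.0554]
scene yellow 667 px [281. 216.] mm c [ 820.1 -235.9] [  84.7 1067.5] 65.42 z [0.0233 0.0579 0.0612] mean [ 0.52   -0.096   0.0572]
scene yellow 28 px [395. 191.] mm c [613.3 202.8] [19.  57.4] 39.32 z [0.0314 0.0649 0.0704] mean [0.6166 0.2002 0.0539]
scene yellow 149 px [369. 201.] mm c [610.4 120.4] [121.9  78. ] 65.37 z [0.0227 0.0711 0.0773] mean [0.6133 0.1132 0.0607]
scene yellow 787 px [232. 234.] mm c [ 836.9 -319.7] [ 77.8 965.6] 73.21 z [0.027  0.0578 0.0608] mea
[... 6079 characters left out ...]
 [ 527.  -370.5] [ 42.8 137.7] 64.76 z [0.0223 0.0276 0.0322] mean [ 0.536  -0.3746  0.0278]
side cork 116 px [340. 202.] mm c [533.7 -80.6] [  7.1 114.3] 82.58 z [0.022  0.0284 0.0336] mean [ 0.5321 -0.0806  0.0282]
side cork 373 px [395. 229.] mm c [428.8 341.6] [812.6  85.4] 81.41 z [0.0241 0.0294 0.0314] mean [0.3779 0.0074 0.03  ]
side tapem 37 px [285. 263.] mm c [619.7 198. ] [10.9 99.8] 25.41 z [0.0477 0.0706 0.0996] mean [0.6132 0.212  0.0725]
side tapem 660 px [331. 311.] mm c [521.4 494. ] [491.  205.6] 83.45 z [0.0534 0.0629 0.0717] mean [0.4981 0.3097 0.0669]
side tapem 696 px [220. 335.] mm c [596.7 554.2] [ 69.  487.3] 29.34 z [0.0533 0.0635 0.0659] mean [0.686  0.3966 0.0632]
```

Run:
```python
from h import *
import pickle
for n in ["scene","side"]:
    d=pickle.load(open(n+"0.pkl","rb")); P=cloud(d)
    hsv=cv2.cvtColor(d["image"],cv2.COLOR_BGR2HSV); H,S,V=[hsv[...,i].astype(int) for i in range(3)]
    X,Y,Z=P[...,0],P[...,1],P[...,2]; ok=d["depth"]>0
    def rect(name,m,big=True):
        m=(m&ok).astype(np.uint8)
        k,l,s,c=cv2.connectedComponentsWithStats(m)
        if k<2: return print(n,name,"none")
        i=1+np.argmax(s[1:,4]); q=(l==i) if big else m>0
        p=P[q]; r=cv2.minAreaRect((p[:,:2]*1000).astype(np.float32))
        print(n,name,len(p),"c",np.round(r[0],1),np.round(r[1],1),round(r[2],2),"z",np.percentile(p[:,2],[5,50,95]).round(4),"mean",p.mean(0).round(4))
    box=lambda a,b,c,e:(X>a)&(X<b)&(Y>c)&(Y<e)
    yel=(H>20)&(H<32)&(S>150)&(V>60)
    red=((H<6)|(H>174))&(S>170)&(V>60)
    rect("lid",box(.36,.66,.08,.36)&(Z>.092)&(Z<.106)&~red)
    rect("handle",box(.4,.6,.03,.12)&red&(Z>.08)&(Z<.106))
    rect("stayrod",box(.58,.66,0.0,.3)&yel&(Z>.055)&(Z<.085))
    rect("pin",box(.628,.68,0.0,.06)&yel&(Z>.06)&(Z<.085))
    rect("module",box(.35,.65,-.28,-.02)&(Z>.052)&(Z<.07),False)
    rect("rib",box(.42,.72,-.5,-.28)&(V<80)&(Z>.087)&(Z<.097),False)
    rect("tray",box(.42,.75,-.52,-.25)&yel&(Z>.05)&(Z<.06),False)
    rect("glue",box(.7,.82,-.25,-.14)&(Z>.12)&(Z<.17))
    rect("cork",box(.33,.45,-.05,.05)&(Z>.024)&(Z<.036))
    rect("tapeR",box(.6,.9,.0,.25)&(H>100)&(H<125)&(S>120)&(Z>.015)&(Z<.03),False)
    rect("black",box(.56,.7,.08,.36)&(V<80)&(Z>.08)&(Z<.11))
```

```text
scene lid 3539 c [515.6 194.7] [233.7 249.4] 87.74 z [0.0938 0.0979 0.1004] mean [0.5124 0.1973 0.0977]
scene handle 106 c [492.3  61.6] [11.7 90.7] 87.05 z [0.0938 0.0982 0.1014] mean [0.497  0.061  0.0978]
scene stayrod 277 c [618.9 114.9] [ 51.6 177.9] 10.63 z [0.0634 0.0746 0.0808] mean [0.6243 0.097  0.0735]
scene pin 50 c [644.8  34.7] [32.3  9.4] 1.77 z [0.0729 0.0788 0.0815] mean [0.6464 0.0344 0.0783]
scene module 3637 c [ 480.  -155.5] [161.9 217.5] 82.8 z [0.0557 0.0587 0.0611] mean [ 0.4892 -0.1594  0.0586]
scene rib 470 c [ 570.6 -388. ] [ 14.  200.1] 83.09 z [0.0881 0.0904 0.0928] mean [ 0.5789 -0.3892  0.0904]
scene tray 657 c [ 569.8 -387.9] [160.3 214.1] 83.26 z [0.0505 0.0533 0.0558] mean [ 0.5864 -0.393   0.0532]
scene glue 261 c [ 755.5 -188.6] [26.  27.2] 77.23 z [0.1219 0.151  0.16  ] mean [ 0.7581 -0.1908  0.1456]
scene cork 303 c [382.6  -1.3] [80.7 46.2] 4.17 z [0.0259 0.0287 0.0318] mean [ 0.3842 -0.0019  0.0287]
scene tapeR 405 c [784.7 102.4] [85.6 88.2] 44.92 z [0.0163 0.0232 0.0261] mean [0.7877 0.1005 0.0224]
scene black 475 c [614.4 192. ] [200.8  66.1
[... 502 characters left out ...]
 [168.5 210. ] 82.52 z [0.0556 0.0593 0.0613] mean [ 0.4788 -0.1453  0.0591]
side rib 105 c [ 568.6 -380.8] [ 14.  190.5] 83.24 z [0.0874 0.09   0.0926] mean [ 0.5683 -0.3798  0.0899]
side tray 163 c [ 569.6 -382.7] [163.6 210. ] 84.28 z [0.0505 0.0534 0.0562] mean [ 0.5571 -0.3269  0.0534]
side glue 126 c [ 752.6 -184.2] [23.6 25. ] 56.49 z [0.1222 0.1458 0.16  ] mean [ 0.7508 -0.1798  0.1437]
side cork 399 c [380.4   2.4] [80.1 47.9] 5.71 z [0.0259 0.0295 0.0314] mean [0.3805 0.0046 0.0292]
side tapeR 165 c [772.6 123.7] [80.7 50. ] 34.36 z [0.0158 0.0231 0.0254] mean [0.7687 0.1337 0.0217]
side black 13 c [614.9 209.3] [ 6.4 16. ] 37.93 z [0.0908 0.0933 0.0947] mean [0.6136 0.2101 0.0931]
```

Request:
{"method": "play_rows", "body": {
  "claw": [4,4,4,4,4],
  "offset": [
    [1.75,4.08,0],
    [1.75,4.08,0],
    [1.75,4.08,0],
    [1.75,4.08,0],
    [1.75,4.08,0]
  ],
  "spin": [-0.025,-0.025,-0.025,-0.025,-0.025],
  "squeeze": 40
}}

```text
clock: 0.65
position: [0.3008, -0.3817, 0.2309]
orientation: [[0.976, 0.22, -0.0], [0.22, -0.976, 0.001], [0.0, -0.001, -1.0]]
ft_force: [0.5, 0.2, 0.5]
opening: 0.0402
grasp_force: 0.0
```

Request:
{"method": "play_rows", "body": {
  "claw": [4,4,4,4,4],
  "offset": [
    [1.75,4.08,0],
    [1.75,4.08,0],
    [1.75,4.08,0],
    [1.75,4.08,0],
    [1.75,4.08,0]
  ],
  "spin": [-0.025,-0.025,-0.025,-0.025,-0.025]
}}

```text
clock: 1.15
position: [0.3883, -0.1778, 0.2313]
orientation: [[0.995, 0.096, 0.0], [0.096, -0.995, -0.0], [0.0, 0.0, -1.0]]
ft_force: [0.1, -0.8, 0.0]
opening: 0.0399
grasp_force: 0.0
```

Request:
{"method": "play_rows", "body": {
  "claw": [4,4,4,4,4],
  "offset": [
    [1.75,4.08,0],
    [1.75,4.08,0],
    [1.75,4.08,0],
    [1.75,4.08,0],
    [0,0,0]
  ],
  "spin": [-0.025,-0.025,-0.025,-0.025,-0.05]
}}

```text
clock: 1.65
position: [0.4589, -0.0117, 0.2312]
orientation: [[0.999, -0.048, 0.0], [-0.048, -0.999, 0.002], [0.0, -0.002, -1.0]]
ft_force: [-0.3, -1.1, -0.2]
opening: 0.0399
grasp_force: 0.0
```

Request:
{"method": "play_rows", "body": {
  "claw": [4,4,4,4],
  "offset": [
    [1.7,3.8,-1.5],
    [1.7,3.8,-1.5],
    [0,0,0],
    [0,0,0]
  ],
  "spin": [0,0,0,0]
}}

```text
clock: 2.05
position: [0.4914, 0.0603, 0.2005]
orientation: [[0.999, -0.05, -0.002], [-0.05, -0.999, -0.0], [-0.002, 0.0, -1.0]]
ft_force: [-1.0, -0.2, -0.2]
opening: 0.0399
grasp_force: 0.0
```

Run:
```python
from h import *
d=get_image("wrist"); cv2.imwrite("pics/w1.png",d["image"]); P=cloud(d)
hsv=cv2.cvtColor(d["image"],cv2.COLOR_BGR2HSV); H,S,V=[hsv[...,i].astype(int) for i in range(3)]
m=(((H<6)|(H>174))&(S>150)&(V>60)&(d["depth"]>0)&(P[...,2]<.12)&(P[...,2]>.08))
p=P[m]; print(len(p),cv2.minAreaRect((p[:,:2]*1000).astype(np.float32)),p.mean(0),np.percentile(p[:,2],[5,50,95]))
s=sense(); print(s["position"],s["clock"])
v,u=np.nonzero(m); print(u.min(),u.max(),v.min(),v.max())
```

```text
1388 ((492.1167907714844, 63.441444396972656), (11.335745811462402, 88.5009536743164), 87.33513641357422) [0.4949881  0.06318741 0.09770443] [0.09541094 0.0979164  0.09941482]
[0.49167448 0.05952597 0.20108464] 2.1
305 319 146 252
```

View pics/w1.png

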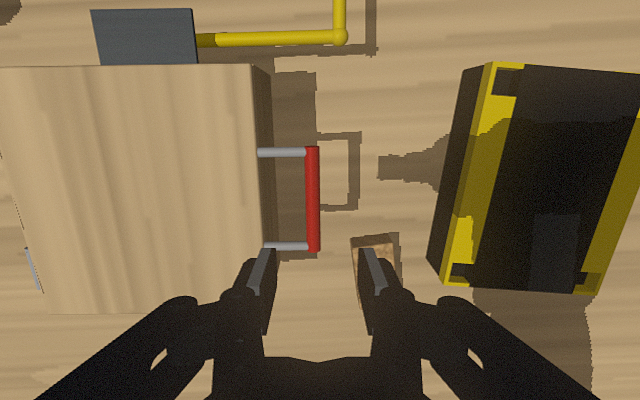

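The wrist view shows the red bar at column 312, rows 146–252. That puts it at (0.492, 0.0635), centred between the fingers.

Request:
{"method": "play_rows", "body": {
  "claw": [4,4,4,4,4],
  "offset": [
    [0.05,0.4,-3],
    [0,0,-4],
    [0,0,-4],
    [0,0,-1.6],
    [0,0,0]
  ],
  "spin": [0,0,0,0,0]
}}

```text
clock: 2.6
position: [0.4901, 0.0623, 0.073]
orientation: [[0.999, -0.054, -0.005], [-0.054, -0.999, -0.0], [-0.005, 0.0, -1.0]]
ft_force: [0.7, -0.5, -0.2]
opening: 0.0399
grasp_force: 0.0
```

Request:
{"method": "play_rows", "body": {
  "claw": [0.6,0.6,0.6,0.6,0.6],
  "offset": [
    [0,0,0],
    [0,0,0],
    [0,0,0],
    [0,0,0],
    [0,0,0]
  ],
  "spin": [0,0,0,0,0]
}}

```text
clock: 3.1
position: [0.4942, 0.0638, 0.0774]
orientation: [[0.999, -0.052, 0.004], [-0.052, -0.999, 0.0], [0.004, -0.0, -1.0]]
ft_force: [-0.8, 2.9, 6.4]
opening: 0.0107
grasp_force: 39.4
```

Run:
```python
import numpy as np
yaw=1.524; xd=np.array([np.cos(yaw),np.sin(yaw)])
d=np.arctan2(.0045,.242); R=np.hypot(.242,.0045)
th=np.linspace(0,1.83,21); b=np.stack([-R*np.cos(th+d)*xd[0],-R*np.cos(th+d)*xd[1],R*np.sin(th+d)],1)*100
print(np.diff(b,axis=0).round(2).tolist())
```

```text
[[0.01, 0.14, 2.21], [0.02, 0.34, 2.19], [0.03, 0.54, 2.15], [0.03, 0.74, 2.09], [0.04, 0.92, 2.01], [0.05, 1.1, 1.92], [0.06, 1.27, 1.81], [0.07, 1.43, 1.69], [0.07, 1.58, 1.55], [0.08, 1.72, 1.4], [0.09, 1.84, 1.23], [0.09, 1.94, 1.06], [0.1, 2.03, 0.88], [0.1, 2.1, 0.69], [0.1, 2.16, 0.49], [0.1, 2.19, 0.3], [0.1, 2.21, 0.09], [0.1, 2.21, -0.11], [0.1, 2.19, -0.31], [0.1, 2.15, -0.51]]
```

Request:
{"method": "play_rows", "body": {
  "claw": [0.6,0.6,0.6,0.6,0.6],
  "offset": [
    [0.01,0.14,2.21],
    [0.02,0.34,2.19],
    [0.03,0.54,2.15],
    [0.03,0.74,2.09],
    [0.04,0.92,2.01]
  ],
  "spin": [0,0,0,0,0]
}}

```text
clock: 3.6
position: [0.495, 0.0893, 0.1836]
orientation: [[0.999, -0.052, 0.003], [-0.052, -0.999, -0.003], [0.003, 0.003, -1.0]]
ft_force: [3.8, -1.5, -2.4]
opening: 0.0104
grasp_force: 38.9
```

Request:
{"method": "play_rows", "body": {
  "claw": [0.6,0.6,0.6,0.6,0.6],
  "offset": [
    [0.05,1.1,1.92],
    [0.06,1.27,1.81],
    [0.07,1.43,1.69],
    [0.07,1.58,1.55],
    [0.08,1.72,1.4]
  ],
  "spin": [0,0,0,0,0]
}}

```text
clock: 4.1
position: [0.4977, 0.158, 0.2693]
orientation: [[0.999, -0.054, 0.003], [-0.054, -0.999, -0.008], [0.003, 0.008, -1.0]]
ft_force: [-4.5, -11.3, 12.8]
opening: 0.0102
grasp_force: 39.1
```

Request:
{"method": "play_rows", "body": {
  "claw": [0.6,0.6,0.6,0.6,0.6],
  "offset": [
    [0.09,1.84,1.23],
    [0.09,1.94,1.06],
    [0.1,2.03,0.88],
    [0.1,2.1,0.69],
    [0.1,2.16,0.49]
  ],
  "spin": [0,0,0,0,0]
}}

```text
clock: 4.6
position: [0.5016, 0.2619, 0.3133]
orientation: [[0.999, -0.052, 0.002], [-0.052, -0.999, -0.001], [0.002, 0.001, -1.0]]
ft_force: [-7.7, -3.7, 12.0]
opening: 0.01
grasp_force: 41.7
```

Request:
{"method": "play_rows", "body": {
  "claw": [0.6,0.6,0.6,0.6,0.6],
  "offset": [
    [0.1,2.19,0.3],
    [0.1,2.21,0.09],
    [0.1,2.21,-0.11],
    [0.1,2.19,-0.31],
    [0.1,2.15,-0.51]
  ],
  "spin": [0,0,0,0,0]
}}

```text
clock: 5.1
position: [0.5055, 0.3728, 0.3054]
orientation: [[0.999, -0.051, -0.001], [-0.051, -0.999, 0.0], [-0.001, -0.0, -1.0]]
ft_force: [-5.7, 0.1, -3.7]
opening: 0.0105
grasp_force: 42.2
```

Request:
{"method": "play_rows", "body": {
  "claw": [4,4,4,4,4],
  "offset": [
    [0,0,0],
    [0,0,0],
    [0,0,0],
    [0,0,3],
    [0,0,3]
  ],
  "spin": [0,0,0,0,0]
}}

```text
clock: 5.6
position: [0.5068, 0.3702, 0.3635]
orientation: [[0.999, -0.054, -0.002], [-0.054, -0.999, -0.002], [-0.002, 0.002, -1.0]]
ft_force: [0.2, -1.0, 0.3]
opening: 0.04
grasp_force: 0.0
```

Request:
{"method": "play_rows", "body": {
  "claw": [4,4,4,4,4],
  "offset": [
    [1.5,-3.7,0],
    [1.5,-3.7,0],
    [1.5,-3.7,-1],
    [1.5,-3.7,-2],
    [1.5,-3.7,-2]
  ],
  "spin": [0,0,0,0,0]
}}

```text
clock: 6.1
position: [0.5828, 0.184, 0.3143]
orientation: [[0.999, -0.053, 0.003], [-0.053, -0.999, 0.0], [0.003, -0.0, -1.0]]
ft_force: [0.6, 0.0, 0.0]
opening: 0.0404
grasp_force: 0.0
```

Request:
{"method": "play_rows", "body": {
  "claw": [4,4,4,4,4],
  "offset": [
    [1.5,-3.7,-2],
    [1.5,-3.7,-2],
    [1.5,-3.7,-2],
    [1.5,-3.7,-2],
    [0,0,-2]
  ],
  "spin": [0,0,0,0,0]
}}

```text
clock: 6.6
position: [0.6433, 0.0322, 0.2133]
orientation: [[0.998, -0.059, 0.002], [-0.059, -0.998, -0.002], [0.002, 0.002, -1.0]]
ft_force: [-0.2, -0.3, -0.4]
opening: 0.0401
grasp_force: 0.0
```

Run:
```python
from h import *
d=get_image("wrist"); cv2.imwrite("pics/w2.png",d["image"]); P=cloud(d)
hsv=cv2.cvtColor(d["image"],cv2.COLOR_BGR2HSV); H,S,V=[hsv[...,i].astype(int) for i in range(3)]
X,Y,Z=P[...,0],P[...,1],P[...,2]
m=((H>20)&(H<32)&(S>150)&(V>60)&(d["depth"]>0)&(Y>-.0)&(Y<.3)&(X>.55)&(X<.72)&(Z>.055)&(Z<.1))
for n,q in [("all",m),("pin",m&(X>.632))]:
    p=P[q]; print(n,len(p),cv2.minAreaRect((p[:,:2]*1000).astype(np.float32)),p.mean(0),np.percentile(p[:,2],[5,50,95]))
print(sense()["position"])
d=get_image("scene"); cv2.imwrite("pics/s2.png",d["image"])
cv2.imwrite("pics/c2.png",np.vstack([cv2.imread("pics/w2.png")[:,:],d["image"][:]])[::1,::1])
a=cv2.imread("pics/w2.png"); cv2.imwrite("pics/c2.png",cv2.resize(np.hstack([a,d["image"]]),(800,250)))
```

```text
all 2219 ((610.1507568359375, 159.9473876953125), (47.87775802612305, 270.59100341796875), 11.680233001708984) [0.62388827 0.10086925 0.07406211] [0.06733216 0.07421233 0.07981344]
pin 319 ((645.8057250976562, 36.39248275756836), (9.056809425354004, 27.618478775024414), 86.65408325195312) [0.64661865 0.03615807 0.07839073] [0.07573178 0.07871413 0.08019124]
[0.64055079 0.03454244 0.20885869]
```

View pics/c2.png

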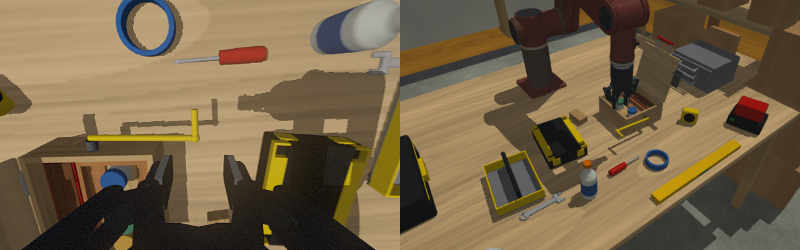

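The left half (wrist) shows the open bin, with the blue tin visible, and the stay's pin at (195,125). The right half (scene) shows the lid leaning back.

Request:
{"method": "play_rows", "body": {
  "claw": [4,4,4,4,4],
  "offset": [
    [0,0.2,-4],
    [0,0,-4],
    [0,0,-4],
    [0,0,-3.4],
    [0,0,0]
  ],
  "spin": [0,0,0,0,0]
}}

```text
clock: 7.2
position: [0.6378, 0.0412, 0.0552]
orientation: [[0.999, -0.052, -0.009], [-0.052, -0.999, 0.001], [-0.009, -0.0, -1.0]]
ft_force: [-1.4, -0.4, -0.0]
opening: 0.0399
grasp_force: 0.0
```

Request:
{"method": "play_rows", "body": {
  "claw": [0.4,0.4,0.4,0.4,0.4],
  "offset": [
    [0,0,0],
    [0,0,0],
    [0,0,0],
    [0,0,0],
    [0,0,0]
  ],
  "spin": [0,0,0,0,0]
}}

```text
clock: 7.7
position: [0.6437, 0.0367, 0.0633]
orientation: [[0.999, -0.052, 0.004], [-0.052, -0.999, -0.006], [0.004, 0.006, -1.0]]
ft_force: [-2.7, -13.2, -0.2]
opening: 0.008
grasp_force: 38.9
```

Run:
```python
import numpy as np
yaw=1.524; xd=np.array([np.cos(yaw),np.sin(yaw)]); R=.164
th=np.linspace(.06,1.995,19); b=np.stack([-R*np.cos(th)*xd[0],-R*np.cos(th)*xd[1],R*np.sin(th)],1)*100
print(np.diff(b,axis=0).round(2).tolist())
```

```text
[[0.01, 0.2, 1.75], [0.02, 0.39, 1.72], [0.03, 0.57, 1.67], [0.03, 0.74, 1.6], [0.04, 0.91, 1.51], [0.05, 1.07, 1.4], [0.06, 1.21, 1.28], [0.06, 1.34, 1.14], [0.07, 1.46, 0.99], [0.07, 1.55, 0.83], [0.08, 1.63, 0.66], [0.08, 1.69, 0.48], [0.08, 1.74, 0.29], [0.08, 1.76, 0.1], [0.08, 1.76, -0.08], [0.08, 1.74, -0.27], [0.08, 1.7, -0.46], [0.08, 1.64, -0.64]]
```

Request:
{"method": "play_rows", "body": {
  "claw": [0.4,0.4,0.4,0.4,0.4],
  "offset": [
    [0.01,0.2,1.75],
    [0.02,0.39,1.72],
    [0.03,0.57,1.67],
    [0.03,0.74,1.6],
    [0.04,0.91,1.51]
  ],
  "spin": [0,0,0,0,0]
}}

```text
clock: 8.2
position: [0.6447, 0.0655, 0.1475]
orientation: [[0.999, -0.053, 0.005], [-0.053, -0.999, -0.005], [0.005, 0.005, -1.0]]
ft_force: [-4.0, -7.8, 3.9]
opening: 0.008
grasp_force: 39.0
```

Request:
{"method": "play_rows", "body": {
  "claw": [0.4,0.4,0.4,0.4,0.4],
  "offset": [
    [0.05,1.07,1.4],
    [0.06,1.21,1.28],
    [0.06,1.34,1.14],
    [0.07,1.46,0.99],
    [0.07,1.55,0.83]
  ],
  "spin": [0,0,0,0,0]
}}

```text
clock: 8.7
position: [0.6475, 0.1329, 0.2059]
orientation: [[0.999, -0.053, 0.005], [-0.053, -0.999, -0.004], [0.006, 0.004, -1.0]]
ft_force: [-8.2, -7.6, 13.3]
opening: 0.0086
grasp_force: 39.2
```

Request:
{"method": "play_rows", "body": {
  "claw": [0.4,0.4,0.4,0.4,0.4],
  "offset": [
    [0.08,1.63,0.66],
    [0.08,1.69,0.48],
    [0.08,1.74,0.29],
    [0.08,1.76,0.1],
    [0.08,1.76,-0.08]
  ],
  "spin": [0,0,0,0,0]
}}

```text
clock: 9.2
position: [0.652, 0.2217, 0.2197]
orientation: [[0.999, -0.052, 0.008], [-0.052, -0.999, 0.001], [0.008, -0.001, -1.0]]
ft_force: [1.4, -1.3, 3.2]
opening: 0.0081
grasp_force: 40.6
```

Request:
{"method": "play_rows", "body": {
  "claw": [0.4,0.4,0.4,0.4,0.4],
  "offset": [
    [0.08,1.74,-0.27],
    [0.08,1.7,-0.46],
    [0.08,1.64,-0.64],
    [0,0,0],
    [0,0,0]
  ],
  "spin": [0,0,0,0,0]
}}

```text
clock: 9.7
position: [0.6544, 0.2675, 0.2062]
orientation: [[0.999, -0.053, 0.005], [-0.053, -0.999, -0.007], [0.005, 0.007, -1.0]]
ft_force: [-8.5, -17.3, 18.4]
opening: 0.0084
grasp_force: 42.5
```

Request:
{"method": "play_rows", "body": {
  "claw": [3,3,3,3,3],
  "offset": [
    [0,0,0],
    [0,0,0],
    [0,0,0],
    [0,0,3],
    [0,0,4]
  ],
  "spin": [0,0,0,0,0]
}}

```text
clock: 10.2
position: [0.6509, 0.2718, 0.2662]
orientation: [[0.999, -0.052, -0.007], [-0.052, -0.999, -0.001], [-0.006, 0.002, -1.0]]
ft_force: [0.1, -0.4, -0.5]
opening: 0.0299
grasp_force: 0.0
```

Request:
{"method": "play_rows", "body": {
  "claw": [4,4,4,4,4],
  "offset": [
    [0,0,4],
    [0,0,4],
    [0,0,4],
    [-3,0,1],
    [-3,0,0]
  ],
  "spin": [0,0,0,0,0]
}}

```text
clock: 10.7
position: [0.5933, 0.2723, 0.4022]
orientation: [[0.999, -0.052, 0.005], [-0.052, -0.999, 0.002], [0.005, -0.002, -1.0]]
ft_force: [-0.1, 0.2, 0.2]
opening: 0.0399
grasp_force: 0.0
```

Run:
```python
from h import *
def hs(d):
    hsv=cv2.cvtColor(d["image"],cv2.COLOR_BGR2HSV); return [hsv[...,i].astype(int) for i in range(3)]
for n in ["scene","wrist","side"]:
    d=get_image(n); P=cloud(d); H,S,V=hs(d); X,Y,Z=P[...,0],P[...,1],P[...,2]; ok=d["depth"]>0
    m=ok&((H<6)|(H>174))&(S>150)&(V>50)&(Y>.3)&(Y<.45)&(X<.6)&(Z>.25)&(Z<.4)
    if m.sum()>5: p=P[m]; print(n,"handle",m.sum(),np.median(p,0),p.min(0),p.max(0))
    m=ok&(H>20)&(H<32)&(S>150)&(V>60)&(X>.58)&(X<.68)&(Y>.1)&(Y<.36)&(Z>.09)&(Z<.26)
    if m.sum()>5: p=P[m]; print(n,"stay",m.sum(),p.min(0),p.max(0)); q=p[p[:,0]<.632]; a=np.polyfit(q[:,2],q[:,1],1); print("angle",np.pi/2+np.arctan(a[0]), a)
    if n!="wrist": cv2.imwrite(f"pics/{n}3.png",d["image"])
    else: w=d["image"]
cv2.imwrite("pics/c3.png",np.hstack([cv2.imread("pics/scene3.png")[80:300,250:550],cv2.imread("pics/side3.png")[150:370,180:480]]))
print(sense()["position"])
```

```text
scene handle 122 [0.51049408 0.37162162 0.3237863 ] [0.46183068 0.36645622 0.31472483] [0.54975676 0.37909881 0.32923523]
scene stay 278 [0.5910477  0.20594714 0.09022205] [0.66886466 0.33100055 0.22321261]
angle 1.9898399317928837 [0.44542591 0.16991155]
wrist handle 511 [0.53710353 0.37242588 0.32419463] [0.45901803 0.36821761 0.31350017] [0.54820081 0.38007116 0.32728578]
wrist stay 783 [0.61813438 0.20812531 0.09048001] [0.6676853  0.273804   0.22268746]
angle 1.9982437463277518 [0.45553516 0.1669152 ]
side handle 497 [0.50434042 0.38132802 0.32549802] [0.46141856 0.37301838 0.31791747] [0.54828653 0.38575222 0.32835032]
side stay 138 [0.61893831 0.25696402 0.18524272] [0.66668499 0.27624853 0.22255917]
angle 1.8933555436698044 [0.33423209 0.1986622 ]
[0.59152556 0.27250253 0.40005731]
```

View pics/c3.png

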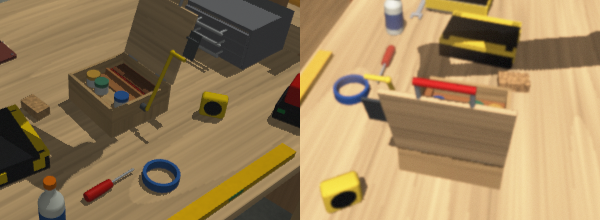

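The left crop shows the stay raised, leaning back at (165,80). Three tins stand in the bin: brass or orange at (95,75), green at (101,84) and blue at (122,97). The right crop shows the lid leaning back with the red handle on top.

Request:
{"method": "play_rows", "body": {
  "claw": [4,4,4,4,4],
  "offset": [
    [-2.9,3.4,0],
    [-2.9,3.4,0],
    [-2.9,3.5,0],
    [0,0,-3.2],
    [0,0,-3.2]
  ],
  "spin": [0,0,0,0,0]
}}

```text
clock: 11.35
position: [0.5059, 0.3768, 0.3357]
orientation: [[0.999, -0.049, 0.003], [-0.049, -0.999, 0.002], [0.003, -0.002, -1.0]]
ft_force: [0.3, -1.5, -1.2]
opening: 0.0399
grasp_force: 0.0
```

Request:
{"method": "play_rows", "body": {
  "claw": [4,0.6,0.6,0.6,0.6],
  "offset": [
    [0,0,-3.2],
    [0,0,0],
    [0,0,0],
    [0,0,0],
    [0,0,0]
  ],
  "spin": [0,0,0,0,0]
}}

```text
clock: 11.85
position: [0.5059, 0.3741, 0.3032]
orientation: [[0.999, -0.052, -0.001], [-0.053, -0.999, -0.001], [-0.001, 0.001, -1.0]]
ft_force: [0.3, -3.1, -9.7]
opening: 0.0105
grasp_force: 38.8
```

Run:
```python
import numpy as np
yaw=1.524; xd=np.array([np.cos(yaw),np.sin(yaw)])
d=.0186; R=.24204
th=np.linspace(1.85,1.35,9); b=np.stack([-R*np.cos(th+d)*xd[0],-R*np.cos(th+d)*xd[1],R*np.sin(th+d)],1)*100
print(np.diff(b,axis=0).round(2).tolist(), b.round(2).tolist())
```

```text
[[-0.07, -1.46, 0.4], [-0.07, -1.48, 0.31], [-0.07, -1.5, 0.21], [-0.07, -1.51, 0.12], [-0.07, -1.51, 0.03], [-0.07, -1.51, -0.07], [-0.07, -1.5, -0.16], [-0.07, -1.49, -0.26]] [[0.33, 7.09, 23.14], [0.26, 5.64, 23.54], [0.19, 4.16, 23.84], [0.12, 2.66, 24.06], [0.05, 1.16, 24.18], [-0.02, -0.36, 24.2], [-0.09, -1.86, 24.13], [-0.16, -3.37, 23.97], [-0.23, -4.86, 23.71]]
```

Request:
{"method": "play_rows", "body": {
  "claw": [0.6,0.6,0.6,0.6,0.6],
  "offset": [
    [-0.07,-1.46,0.4],
    [-0.07,-1.48,0.31],
    [-0.07,-1.5,0.21],
    [-0.07,-1.51,0.12],
    [-0.07,-1.51,0.03]
  ],
  "spin": [0,0,0,0,0]
}}

```text
clock: 12.35
position: [0.5031, 0.2986, 0.3146]
orientation: [[0.999, -0.053, 0.003], [-0.053, -0.999, 0.001], [0.003, -0.001, -1.0]]
ft_force: [8.6, 0.5, -15.1]
opening: 0.0101
grasp_force: 38.8
```

Request:
{"method": "play_rows", "body": {
  "claw": [0.6,0.6,0.6,0.6,0.6],
  "offset": [
    [-0.07,-1.51,-0.07],
    [-0.04,-0.75,-0.08],
    [-0.03,-0.75,-0.08],
    [-0.03,-0.75,-0.12],
    [0,0,0]
  ],
  "spin": [0,0,0,0,0]
}}

```text
clock: 12.85
position: [0.5017, 0.2612, 0.3115]
orientation: [[0.999, -0.054, 0.004], [-0.054, -0.999, 0.002], [0.004, -0.002, -1.0]]
ft_force: [7.4, 1.3, -12.4]
opening: 0.0104
grasp_force: 39.2
```

Request:
{"method": "play_rows", "body": {
  "claw": [0.6,0.6,0.6],
  "offset": [
    [-0.03,-0.75,-0.14],
    [0,0,0],
    [0,0,0]
  ],
  "spin": [0,0,0]
}}

```text
clock: 13.15
position: [0.5015, 0.2543, 0.3103]
orientation: [[0.999, -0.053, 0.004], [-0.053, -0.999, 0.002], [0.004, -0.002, -1.0]]
ft_force: [8.0, 2.4, -10.4]
opening: 0.0102
grasp_force: 39.1
```

Request:
{"method": "play_rows", "body": {
  "claw": [0.6,0.6,0.6],
  "offset": [
    [-0.03,-0.5,-0.1],
    [0,0,0],
    [0,0,0]
  ],
  "spin": [0,0,0]
}}

```text
clock: 13.45
position: [0.5013, 0.2514, 0.3098]
orientation: [[0.999, -0.052, 0.006], [-0.052, -0.999, 0.006], [0.005, -0.006, -1.0]]
ft_force: [8.3, 8.1, -11.6]
opening: 0.0102
grasp_force: 39.2
```

Run:
```python
from h import *
d=get_image("scene"); cv2.imwrite("pics/s4.png",cv2.resize(d["image"][80:220,300:460],None,fx=4,fy=4))
```

```text
(no output)
```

View pics/s4.png

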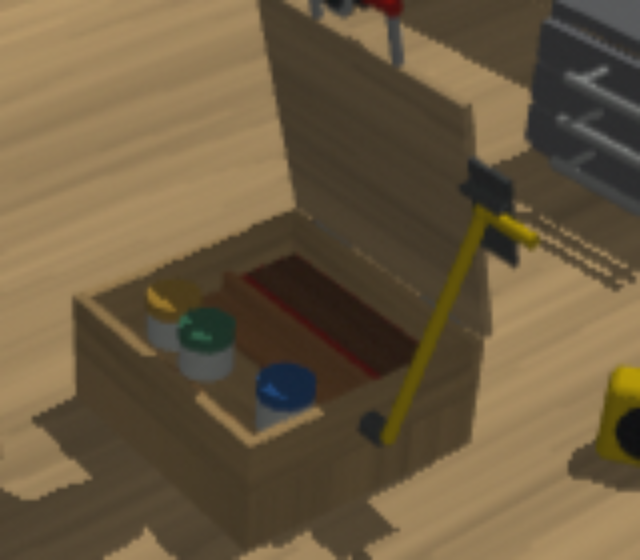

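The lid's catch plate rests on the stay's tip at about (490,215), and the y reaction has risen to 8 N. The tins are brass (170,300), green (207,330) and blue (286,385). I'll let go now.

Request:
{"method": "play_rows", "body": {
  "claw": [3,3,3,3,3],
  "offset": [
    [0,0,0],
    [0,0,0],
    [0,0,0],
    [0,0,3],
    [0,0,4]
  ],
  "spin": [0,0,0,0,0]
}}

```text
clock: 14.0
position: [0.4987, 0.2492, 0.3773]
orientation: [[0.999, -0.053, -0.004], [-0.053, -0.999, -0.001], [-0.004, 0.002, -1.0]]
ft_force: [0.2, 0.4, 0.6]
opening: 0.0297
grasp_force: 0.0
```

Request:
{"method": "play_rows", "body": {
  "claw": [6,6,6,6,6],
  "offset": [
    [0,-3,0],
    [0,-4,0],
    [0,-4,0],
    [0,-2.5,0],
    [0,0,0]
  ],
  "spin": [0,0,0,0,0]
}}

```text
clock: 14.5
position: [0.5, 0.112, 0.3793]
orientation: [[0.998, -0.056, 0.002], [-0.056, -0.998, -0.001], [0.002, 0.001, -1.0]]
ft_force: [-0.3, 0.2, -0.3]
opening: 0.0602
grasp_force: 0.0
```

```bash
cat >> h.py <<'E'
def hs(d):
    hsv=cv2.cvtColor(d["image"],cv2.COLOR_BGR2HSV); return [hsv[...,i].astype(int) for i in range(3)]
COL={"tin1":(5,15),"tin2":(60,90),"tin3":(98,125),"tin4":(16,24)}
def tins(d,box=(.39,.61,.09,.3),z=(.07,.092)):
    P=cloud(d); H,S,V=hs(d); X,Y,Z=P[...,0],P[...,1],P[...,2]; out={}
    for n,(a,b) in COL.items():
        m=(d["depth"]>0)&(H>=a)&(H<=b)&(S>110)&(V>50)&(X>box[0])&(X<box[1])&(Y>box[2])&(Y<box[3])&(Z>z[0])&(Z<z[1])
        k,l,s,c=cv2.connectedComponentsWithStats(m.astype(np.uint8))
        if k<2: continue
        i=1+np.argmax(s[1:,4])
        if s[i,4]<30: continue
        p=P[l==i]; p=p[p[:,2]>np.percentile(p[:,2],90)-.004]
        (cx,cy),r=cv2.minEnclosingCircle((p[:,:2]*1000).astype(np.float32)); out[n]=(s[i,4],round(cx,1),round(cy,1),round(r,1),p[:,2].mean().round(4),c[i].round())
    return out
E
python3 - <<'E'
from h import *
d=get_image("scene"); P=cloud(d); H,S,V=hs(d); X,Y,Z=P[...,0],P[...,1],P[...,2]; ok=d["depth"]>0
m=ok&((H<6)|(H>174))&(S>150)&(V>50)&(Y>.2)&(Y<.45)&(X<.6)&(Z>.25)&(Z<.4)
if m.sum(): print("handle",np.median(P[m],0))
m=ok&(H>20)&(H<32)&(S>150)&(V>60)&(X>.58)&(X<.68)&(Y>.1)&(Y<.36)&(Z>.09)&(Z<.26)
q=P[m];print(q[:,2].max(),q[q[:,2]>.2].mean(0))
print(tins(d))
d=get_image("wrist"); cv2.imwrite("pics/w5.png",d["image"]); print(tins(d))
print(sense()["position"])
E
```

```text
handle [0.50530845 0.24978726 0.3295134 ]
0.22406909144442544 [0.64098583 0.25865727 0.21571993]
{'tin2': (np.int32(31), 465.8, 162.9, 17.9, np.float64(0.0805), array([349., 162.])), 'tin3': (np.int32(137), 549.2, 171.9, 21.7, np.float64(0.0804), array([371., 176.])), 'tin4': (np.int32(965), 498.0, 194.7, 139.1, np.float64(0.0887), array([353., 167.]))}
{'tin3': (np.int32(660), 549.4, 173.5, 19.8, np.float64(0.0798), array([271., 128.])), 'tin4': (np.int32(1203), 432.2, 215.5, 90.0, np.float64(0.0878), array([254., 222.]))}
[0.49993231 0.11456751 0.37899183]
```

View pics/w5.png

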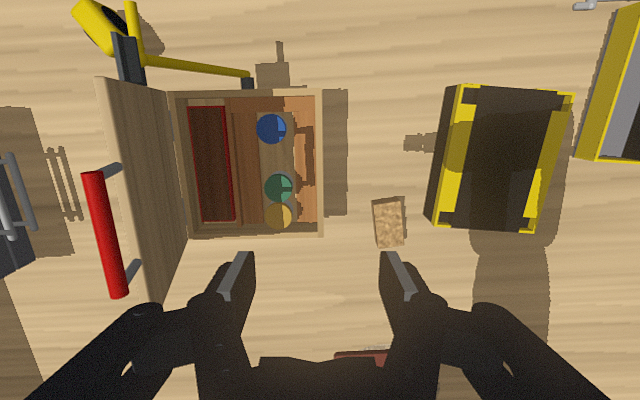

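Wrist view: blue tin at (271,128), green at (279,186) and brass at (278,214), nearly touching the green one. The lid is propped, with the handle bar at (105,235). Next I need precise tin centres.

```bash
cat >> h.py <<'E'
def tinrays(d,z=.081,roi=None):
    H,S,V=hs(d); out={}
    for n,(a,b) in {"tin2":(60,92),"tin3":(98,125),"tin4":(16,25)}.items():
        m=((H>=a)&(H<=b)&(S>(125 if n=="tin4" else 80))&(V>40)).astype(np.uint8); k=np.zeros_like(m)
        if roi: k[roi[1]:roi[3],roi[0]:roi[2]]=1; m*=k
        m=cv2.morphologyEx(m,cv2.MORPH_OPEN,np.ones((3,3)))
        cs=cv2.findContours(m,0,2)[0]
        if not cs: continue
        c=max(cs,key=cv2.contourArea); (u,v),r=cv2.minEnclosingCircle(c); out[n]=(cv2.contourArea(c),round(u,1),round(v,1),round(r,1),cv2.boundingRect(c),ray(d,u,v,z).round(4))
    return out
E
python3 - <<'E'
from h import *
d=get_image("wrist"); 
for k,v in tinrays(d,.081,(235,95,318,236)).items(): print(k,v)
s=sense(); print(s["joint_pos"].round(3),s["position"]); cv2.imwrite("pics/w6.png",cv2.resize(d["image"][90:240,160:330],None,fx=4,fy=4))
h=cv2.cvtColor(d["image"],cv2.COLOR_BGR2HSV); print(h[222,278],h[215,290],h[195,280])
E
```

```text
tin2 (67.0, 286.5, 181.0, 6.7, (282, 176, 10, 11), array([0.4758, 0.1586, 0.081 ]))
tin3 (651.5, 271.6, 128.3, 15.0, (257, 114, 30, 30), array([0.5496, 0.1728, 0.081 ]))
tin4 (566.0, 278.6, 215.6, 14.1, (265, 202, 28, 27), array([0.4246, 0.1744, 0.081 ]))
[ 7.200e-02 -1.060e-01  1.595e+00  1.000e-03  1.651e+00  1.696e+00] [0.49993224 0.11520998 0.37881088]
[ 19 148 126] [ 21 149 198] [60 64 72]
```

View pics/w6.png

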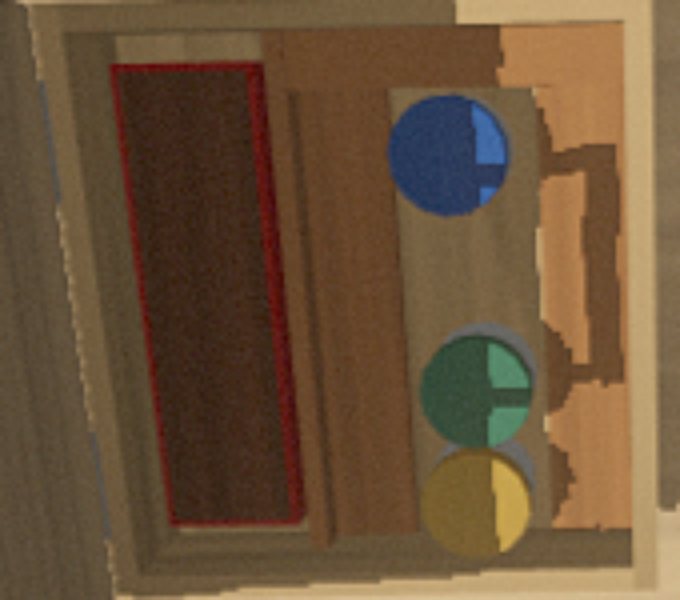

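Crop: blue tin at (448,155), green at (477,391) and brass at (475,503). There is no orange tin, so three in all. Blue goes first.

Request:
{"method": "play_rows", "body": {
  "claw": [6,6,6,6,6],
  "offset": [
    [2.5,2.9,-2],
    [2.5,2.9,-2],
    [0,0,-4.8],
    [0,0,-4.8],
    [0,0,-4.8]
  ],
  "spin": [0,0,0,0,0]
}}

```text
clock: 15.15
position: [0.5497, 0.1748, 0.1925]
orientation: [[0.999, -0.05, 0.001], [-0.05, -0.999, 0.0], [0.0, -0.001, -1.0]]
ft_force: [-0.7, 0.2, -1.4]
opening: 0.06
grasp_force: 0.0
```

Request:
{"method": "play_rows", "body": {
  "claw": [6,6,6,6,6],
  "offset": [
    [0,0,-4.8],
    [0,0,-4],
    [0,0,-3],
    [0,0,-2],
    [0,0,0]
  ],
  "spin": [0,0,0,0,0]
}}

```text
clock: 15.65
position: [0.5467, 0.1738, 0.0524]
orientation: [[0.999, -0.051, -0.007], [-0.051, -0.999, -0.001], [-0.007, 0.001, -1.0]]
ft_force: [-0.2, 0.0, 0.6]
opening: 0.0597
grasp_force: 0.0
```

Request:
{"method": "play_rows", "body": {
  "claw": [3,3,3,3,3],
  "offset": [
    [0,0,0],
    [0,0,0],
    [0,0,0],
    [0,0,0],
    [0,0,0]
  ],
  "spin": [0,0,0,0,0]
}}

```text
clock: 16.15
position: [0.551, 0.1733, 0.0576]
orientation: [[0.999, -0.052, 0.003], [-0.052, -0.999, 0.001], [0.003, -0.001, -1.0]]
ft_force: [-0.7, 1.1, 4.6]
opening: 0.0389
grasp_force: 40.6
```

Request:
{"method": "play_rows", "body": {
  "claw": [3,3,3,3,3],
  "offset": [
    [0,0,3],
    [0,0,4],
    [0,0,4],
    [0,0,4],
    [0,0,0]
  ],
  "spin": [0,0,0,0,0]
}}

```text
clock: 16.65
position: [0.5538, 0.1735, 0.2137]
orientation: [[0.999, -0.052, 0.012], [-0.052, -0.999, 0.002], [0.012, -0.003, -1.0]]
ft_force: [0.8, 0.6, -0.2]
opening: 0.0387
grasp_force: 40.4
```

Request:
{"method": "play_rows", "body": {
  "claw": [3,3,3,3,3],
  "offset": [
    [0.62,-4.37,0],
    [0.62,-4.37,0],
    [0.62,-4.37,0],
    [0.62,-4.37,0],
    [0.62,-4.37,0]
  ],
  "spin": [0.125,0.125,0.125,0.125,0.125]
}}

```text
clock: 17.15
position: [0.5805, -0.0473, 0.2054]
orientation: [[0.838, 0.546, -0.001], [0.546, -0.838, 0.0], [-0.001, -0.001, -1.0]]
ft_force: [0.9, 0.4, -0.7]
opening: 0.0387
grasp_force: 40.5
```

Request:
{"method": "play_rows", "body": {
  "claw": [3,3,3,3,3],
  "offset": [
    [0.62,-4.37,0],
    [0.62,-4.37,0],
    [0.62,-4.37,0],
    [0.62,-4.37,0],
    [0.62,-4.37,0]
  ],
  "spin": [0.125,0.125,0.125,0.125,0.125]
}}

```text
clock: 17.65
position: [0.6115, -0.2658, 0.2052]
orientation: [[0.36, 0.933, -0.001], [0.933, -0.36, 0.001], [0.0, -0.001, -1.0]]
ft_force: [0.1, 0.4, -0.3]
opening: 0.0388
grasp_force: 40.5
```

Request:
{"method": "play_rows", "body": {
  "claw": [3,3,3,3,3],
  "offset": [
    [0.62,-4.37,0],
    [0.62,-4.37,0],
    [0,0,0],
    [0,0,0],
    [0,0,0]
  ],
  "spin": [0.125,0.125,0,0,0]
}}

```text
clock: 18.15
position: [0.624, -0.3504, 0.2053]
orientation: [[0.123, 0.992, -0.001], [0.992, -0.123, 0.001], [0.001, -0.001, -1.0]]
ft_force: [0.4, 0.6, -1.0]
opening: 0.0383
grasp_force: 40.6
```

Run:
```python
from h import *
d=get_image("wrist"); P=cloud(d); H,S,V=hs(d); X,Y,Z=P[...,0],P[...,1],P[...,2]; ok=d["depth"]>0
m=ok&(V<80)&(Z>.087)&(Z<.097)&(X>.42)&(X<.72)&(Y>-.5)&(Y<-.28)
if m.sum()>20: print("rib",m.sum(),cv2.minAreaRect((P[m][:,:2]*1000).astype(np.float32)))
m=ok&(H>20)&(H<32)&(S>150)&(Z>.05)&(Z<.06)&(X>.42)&(X<.72)&(Y>-.52)&(Y<-.26)
if m.sum()>20: print("walls",m.sum(),cv2.minAreaRect((P[m][:,:2]*1000).astype(np.float32)))
cv2.imwrite("pics/w7.png",d["image"]); s=sense(); print(s["position"],s["joint_pos"])
```

```text
rib 2134 ((569.3060302734375, -388.0467834472656), (14.459274291992188, 198.80587768554688), 83.23255920410156)
walls 2167 ((568.969970703125, -388.2784118652344), (160.1912384033203, 210.72315979003906), 83.20671081542969)
[ 0.62426338 -0.35004918  0.20573817] [-6.21247144e-01  4.52674561e-01  1.28304003e+00  3.30044611e-04
  1.40683861e+00 -4.98691115e-01]
```

Request:
{"method": "play_rows", "body": {
  "claw": [3,3,3,3,3],
  "offset": [
    [0,-0.1,-4],
    [0,0,-4.5],
    [0,0,-4.5],
    [0,0,-3],
    [0,0,-1.5]
  ],
  "spin": [0,0,0,0,0]
}}

```text
clock: 18.7
position: [0.6221, -0.3491, 0.0282]
orientation: [[0.121, 0.993, -0.006], [0.993, -0.121, 0.004], [0.003, -0.007, -1.0]]
ft_force: [-27.3, 17.3, 74.8]
opening: 0.0386
grasp_force: 50.4
```

Request:
{"method": "play_rows", "body": {
  "claw": [3,3,5.4,5.4,5.4],
  "offset": [
    [0,0,0],
    [0,0,0],
    [0,0,0],
    [0,0,0],
    [0,0,0]
  ],
  "spin": [0,0,0,0,0]
}}

```text
clock: 19.2
position: [0.6248, -0.3526, 0.032]
orientation: [[0.123, 0.992, 0.001], [0.992, -0.123, -0.001], [-0.001, 0.001, -1.0]]
ft_force: [0.8, 0.5, 0.3]
opening: 0.0539
grasp_force: 0.0
```

Request:
{"method": "play_rows", "body": {
  "claw": [5.4,5.4,5.4,6,6],
  "offset": [
    [0,0,3],
    [0,0,4],
    [0,0,4.5],
    [0,0,4.5],
    [0,0,4]
  ],
  "spin": [0,0,0,0,0]
}}

```text
clock: 19.7
position: [0.6245, -0.3527, 0.2342]
orientation: [[0.123, 0.992, 0.002], [0.992, -0.123, -0.001], [-0.001, 0.002, -1.0]]
ft_force: [0.4, -1.1, -0.6]
opening: 0.0599
grasp_force: 0.0
```

Run:
```python
from h import *
d=get_image("scene"); cv2.imwrite("pics/s8.png",d["image"])
for k,v in tinrays(d,.081,(310,140,410,200)).items(): print(k,v)
print(tinrays(d,.053,(120,240,250,340)))
d=get_image("wrist"); print(tinrays(d,.053)); cv2.imwrite("pics/c8.png",np.hstack([d["image"][:,100:540],cv2.resize(cv2.imread("pics/s8.png")[140:340,120:300],(360,400))]))
```

```text
tin2 (99.0, 351.0, 162.0, 6.7, (345, 157, 13, 11), array([0.471, 0.166, 0.081]))
tin4 (103.5, 343.0, 154.0, 7.3, (336, 150, 15, 10), array([0.4266, 0.172 , 0.081 ]))
{'tin3': (256.5, 204.4, 293.6, 10.0, (195, 286, 20, 17), array([ 0.629 , -0.3544,  0.053 ])), 'tin4': (2039.0, 181.4, 290.2, 55.5, (132, 242, 101, 98), array([ 0.5911, -0.3907,  0.053 ]))}
{'tin3': (1059.0, 313.6, 176.7, 19.0, (295, 158, 37, 38), array([ 0.6262, -0.3533,  0.053 ])), 'tin4': (1921.5, 308.0, 256.3, 55.6, (255, 232, 106, 47), array([ 0.6079, -0.4456,  0.053 ]))}
```

View pics/c8.png

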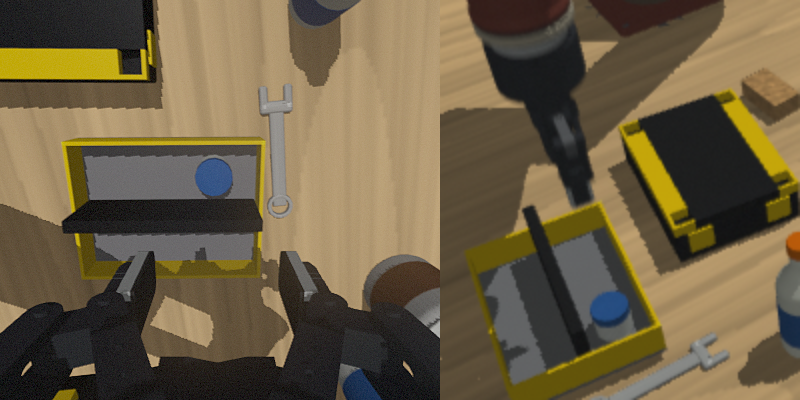

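Blue stands in the tray at (213,177) in the wrist view, but the landing was hard at 75 N. I'll set the next tins down more slowly. Back to the bin for green.

Request:
{"method": "play_rows", "body": {
  "claw": [6,6,6,6,6],
  "offset": [
    [-1.33,3.86,1],
    [-1.33,3.86,1],
    [-1.33,3.86,1],
    [-1.33,3.86,1],
    [-1.33,3.86,1]
  ],
  "spin": [-0.125,-0.125,-0.125,-0.125,-0.125]
}}

```text
clock: 20.3
position: [0.557, -0.158, 0.2812]
orientation: [[0.684, 0.729, 0.0], [0.729, -0.684, 0.0], [0.0, -0.0, -1.0]]
ft_force: [-0.1, 0.3, 0.0]
opening: 0.0599
grasp_force: 0.0
```

Request:
{"method": "play_rows", "body": {
  "claw": [6,6,6,6,6],
  "offset": [
    [-1.33,3.86,1],
    [-1.33,3.86,1],
    [-1.33,3.86,1],
    [-1.33,3.86,1],
    [-1.33,3.86,1]
  ],
  "spin": [-0.125,-0.125,-0.125,-0.125,-0.125]
}}

```text
clock: 20.8
position: [0.4904, 0.0349, 0.3314]
orientation: [[0.982, 0.191, 0.001], [0.191, -0.982, 0.0], [0.001, -0.0, -1.0]]
ft_force: [0.7, 1.0, -0.7]
opening: 0.06
grasp_force: 0.0
```

Request:
{"method": "play_rows", "body": {
  "claw": [6,6,6,6,6],
  "offset": [
    [-1.33,3.86,0],
    [-1.33,3.86,0],
    [0,0,0],
    [0,0,0],
    [0,0,0]
  ],
  "spin": [-0.125,-0.125,0,0,0]
}}

```text
clock: 21.3
position: [0.4649, 0.1099, 0.3309]
orientation: [[0.999, -0.051, 0.0], [-0.051, -0.999, -0.001], [0.0, 0.001, -1.0]]
ft_force: [0.1, -1.1, 0.5]
opening: 0.0604
grasp_force: 0.0
```

Run:
```python
from h import *
d=get_image("wrist"); P=cloud(d); H,S,V=hs(d); X,Y,Z=P[...,0],P[...,1],P[...,2]
sel=(d["depth"]>0)&(X>.39)&(X<.61)&(Y>.1)&(Y<.25)&(Z>.074)&(Z<.087)
for n,a,b,s0 in [("green",45,95,50),("brass",15,27,110)]:
    m=(sel&(H>=a)&(H<=b)&(S>s0)).astype(np.uint8); m=cv2.morphologyEx(m,cv2.MORPH_OPEN,np.ones((3,3)))
    for c in cv2.findContours(m,0,2)[0]:
        if cv2.contourArea(c)>60: (u,v),r=cv2.minEnclosingCircle(c); print(n,cv2.contourArea(c),round(u,1),round(v,1),round(r,1),ray(d,u,v,.081).round(4))
cv2.imwrite("pics/w9.png",d["image"]); s=sense(); print(s["position"],s["orientation"][:,0])
```

```text
green 729.0 268.0 170.0 16.2 [0.4664 0.1703 0.081 ]
brass 706.5 267.8 202.4 15.6 [0.4242 0.1747 0.081 ]
[0.46504108 0.10968256 0.33088917] [ 9.98622006e-01 -5.24791696e-02 -1.63458275e-04]
```

Request:
{"method": "play_rows", "body": {
  "claw": [6,6,6,6,6],
  "offset": [
    [0.15,3,-1.5],
    [0,3.05,-2],
    [0,0,-4.5],
    [0,0,-4.5],
    [0,0,-4.5]
  ],
  "spin": [0,0,0,0,0]
}}

```text
clock: 21.85
position: [0.4668, 0.1702, 0.1595]
orientation: [[0.999, -0.053, 0.001], [-0.053, -0.999, -0.0], [0.001, 0.0, -1.0]]
ft_force: [0.5, -0.4, 0.0]
opening: 0.0602
grasp_force: 0.0
```

Request:
{"method": "play_rows", "body": {
  "claw": [6,6,6,6,6],
  "offset": [
    [0,0,-4],
    [0,0,-3],
    [0,0,-2],
    [0,0,-1.5],
    [0,0,0]
  ],
  "spin": [0,0,0,0,0]
}}

```text
clock: 22.35
position: [0.4646, 0.1695, 0.0534]
orientation: [[0.999, -0.054, -0.005], [-0.054, -0.999, -0.001], [-0.005, 0.001, -1.0]]
ft_force: [-0.0, 0.6, -0.4]
opening: 0.0599
grasp_force: 0.0
```

Request:
{"method": "play_rows", "body": {
  "claw": [3,3,3,3,3],
  "offset": [
    [0,0,0],
    [0,0,0],
    [0,0,0],
    [0,0,0],
    [0,0,0]
  ],
  "spin": [0,0,0,0,0]
}}

```text
clock: 22.85
position: [0.4671, 0.1712, 0.0571]
orientation: [[0.999, -0.052, 0.002], [-0.052, -0.999, 0.0], [0.002, -0.0, -1.0]]
ft_force: [-0.2, -1.4, 3.3]
opening: 0.0383
grasp_force: 40.5
```

Request:
{"method": "play_rows", "body": {
  "claw": [3,3,3,3,3],
  "offset": [
    [0,0,2],
    [0,0,4.5],
    [0,0,4.5],
    [0,0,4],
    [0,0,0]
  ],
  "spin": [0,0,0,0,0]
}}

```text
clock: 23.35
position: [0.47, 0.1722, 0.2131]
orientation: [[0.999, -0.052, 0.012], [-0.052, -0.999, 0.002], [0.012, -0.003, -1.0]]
ft_force: [0.6, 0.7, -0.5]
opening: 0.0386
grasp_force: 40.9
```

Request:
{"method": "play_rows", "body": {
  "claw": [3,3,3,3,3],
  "offset": [
    [0.34,-4.25,0],
    [0.34,-4.25,0],
    [0.34,-4.25,0],
    [0.34,-4.25,0],
    [0.34,-4.25,0]
  ],
  "spin": [0.107,0.107,0.107,0.107,0.107]
}}

```text
clock: 23.85
position: [0.4825, -0.0426, 0.2051]
orientation: [[0.883, 0.469, -0.001], [0.469, -0.883, 0.0], [-0.001, -0.001, -1.0]]
ft_force: [1.3, 0.5, -1.4]
opening: 0.0388
grasp_force: 41.0
```

Request:
{"method": "play_rows", "body": {
  "claw": [3,3,3,3,3],
  "offset": [
    [0.34,-4.25,0],
    [0.34,-4.25,0],
    [0.34,-4.25,0],
    [0.34,-4.25,0],
    [0.34,-4.25,0]
  ],
  "spin": [0.107,0.107,0.107,0.107,0.107]
}}

```text
clock: 24.35
position: [0.4996, -0.2551, 0.2049]
orientation: [[0.521, 0.853, -0.001], [0.853, -0.521, 0.001], [0.0, -0.002, -1.0]]
ft_force: [0.7, -0.0, -0.8]
opening: 0.0387
grasp_force: 41.0
```

Request:
{"method": "play_rows", "body": {
  "claw": [3,3,3,3,3],
  "offset": [
    [0.34,-4.25,0],
    [0.34,-4.25,0],
    [0.34,-4.25,0],
    [0.34,-4.25,0],
    [0,0,0]
  ],
  "spin": [0.107,0.107,0.107,0.107,0]
}}

```text
clock: 24.85
position: [0.5124, -0.4282, 0.2037]
orientation: [[0.126, 0.992, -0.002], [0.992, -0.126, -0.0], [-0.0, -0.002, -1.0]]
ft_force: [-0.6, 0.1, -1.1]
opening: 0.0385
grasp_force: 41.1
```

Request:
{"method": "play_rows", "body": {
  "claw": [3,3,3,3,3],
  "offset": [
    [0,0,0],
    [0,0,-4],
    [0,0,-4],
    [0,0,-3],
    [0,0,-2]
  ],
  "spin": [0,0,0,0,0]
}}

```text
clock: 25.35
position: [0.5127, -0.4202, 0.0726]
orientation: [[0.124, 0.992, -0.003], [0.992, -0.124, 0.004], [0.004, -0.004, -1.0]]
ft_force: [-0.3, 0.8, -1.4]
opening: 0.0388
grasp_force: 41.1
```

Request:
{"method": "play_rows", "body": {
  "claw": [3,3,3,3,3],
  "offset": [
    [0,0,-1.8],
    [0,0,-1.2],
    [0,0,-0.6],
    [0,0,-0.4],
    [0,0,-0.3]
  ],
  "spin": [0,0,0,0,0]
}}

```text
clock: 25.85
position: [0.5144, -0.4242, 0.0339]
orientation: [[0.125, 0.992, 0.001], [0.992, -0.125, -0.001], [-0.001, 0.001, -1.0]]
ft_force: [0.9, -0.7, -0.5]
opening: 0.0389
grasp_force: 41.1
```

Request:
{"method": "play_rows", "body": {
  "claw": [3,3,5.4,5.4,5.4],
  "offset": [
    [0,0,0],
    [0,0,0],
    [0,0,0],
    [0,0,0],
    [0,0,0]
  ],
  "spin": [0,0,0,0,0]
}}

```text
clock: 26.35
position: [0.514, -0.424, 0.0336]
orientation: [[0.125, 0.992, 0.001], [0.992, -0.125, -0.0], [-0.0, 0.001, -1.0]]
ft_force: [-0.2, 0.1, 0.1]
opening: 0.054
grasp_force: 0.0
```

Request:
{"method": "play_rows", "body": {
  "claw": [5.4,5.4,5.4,6,6],
  "offset": [
    [0,0,3],
    [0,0,4],
    [0,0,4.5],
    [0,0,4.5],
    [0,0,4]
  ],
  "spin": [0,0,0,0,0]
}}

```text
clock: 26.85
position: [0.514, -0.424, 0.236]
orientation: [[0.125, 0.992, 0.001], [0.992, -0.125, -0.001], [-0.001, 0.001, -1.0]]
ft_force: [0.4, -1.1, -0.6]
opening: 0.0602
grasp_force: 0.0
```

Request:
{"method": "play_rows", "body": {
  "claw": [6,6,6,6,6],
  "offset": [
    [-0.64,3.8,1],
    [-0.64,3.8,1],
    [-0.64,3.8,1],
    [-0.64,3.8,1],
    [-0.64,3.8,1]
  ],
  "spin": [-0.107,-0.107,-0.107,-0.107,-0.107]
}}

```text
clock: 27.35
position: [0.4813, -0.2324, 0.2837]
orientation: [[0.617, 0.787, 0.001], [0.787, -0.617, -0.0], [0.0, 0.001, -1.0]]
ft_force: [1.0, -0.2, 0.4]
opening: 0.0598
grasp_force: 0.0
```

Request:
{"method": "play_rows", "body": {
  "claw": [6,6,6,6,6],
  "offset": [
    [-0.64,3.8,1],
    [-0.64,3.8,1],
    [-0.64,3.8,1],
    [-0.64,3.8,1],
    [-0.64,3.8,1]
  ],
  "spin": [-0.107,-0.107,-0.107,-0.107,-0.107]
}}

```text
clock: 27.85
position: [0.4493, -0.0424, 0.3339]
orientation: [[0.932, 0.363, 0.001], [0.363, -0.932, -0.0], [0.001, 0.001, -1.0]]
ft_force: [0.3, 0.7, -0.3]
opening: 0.06
grasp_force: 0.0
```

Request:
{"method": "play_rows", "body": {
  "claw": [6,6,6,6,6],
  "offset": [
    [-0.64,3.8,0],
    [-0.64,3.8,0],
    [-0.64,3.8,0],
    [-0.64,3.8,0],
    [0,0,0]
  ],
  "spin": [-0.107,-0.107,-0.107,-0.107,0]
}}

```text
clock: 28.35
position: [0.4232, 0.1119, 0.3336]
orientation: [[0.999, -0.05, 0.001], [-0.05, -0.999, 0.002], [0.001, -0.002, -1.0]]
ft_force: [0.6, -0.4, 0.8]
opening: 0.0599
grasp_force: 0.0
```

Run:
```python
from h import *
d=get_image("wrist"); P=cloud(d); H,S,V=hs(d); X,Y,Z=P[...,0],P[...,1],P[...,2]
sel=(d["depth"]>0)&(X>.39)&(X<.61)&(Y>.1)&(Y<.25)&(Z>.074)&(Z<.087)
m=(sel&(H>=15)&(H<=27)&(S>110)).astype(np.uint8); m=cv2.morphologyEx(m,cv2.MORPH_OPEN,np.ones((3,3)))
for c in cv2.findContours(m,0,2)[0]:
    if cv2.contourArea(c)>60: (u,v),r=cv2.minEnclosingCircle(c); print("brass",cv2.contourArea(c),round(u,1),round(v,1),round(r,1),ray(d,u,v,.081).round(4))
s=sense(); print(s["position"],s["orientation"][:,0],s["clock"])
d=get_image("scene"); P=cloud(d);H,S,V=hs(d); X,Y,Z=P[...,0],P[...,1],P[...,2]
for n,a,b,s0 in [("green",45,95,50),("blue",98,125,110)]:
    m=(d["depth"]>0)&(H>=a)&(H<=b)&(S>s0)&(X>.46)&(X<.69)&(Y>-.48)&(Y<-.28)&(Z>.045)
    p=P[m]; print(n,m.sum(),p.mean(0) if len(p) else 0, np.percentile(p[:,2],[50,95]) if len(p) else 0)
```

```text
brass 190.5 266.5 176.5 13.3 [0.416 0.176 0.081]
[0.4237076  0.10998457 0.33347658] [ 9.98875262e-01 -4.74082071e-02  8.19887875e-04] 28.4
green 232 [ 0.51707713 -0.42626068  0.05155906] [0.0519379  0.05430842]
blue 258 [ 0.62833316 -0.35439759  0.05172532] [0.05198849 0.05448973]
```

Run:
```python
from h import *
d=get_image("wrist"); c=d["image"][100:240,170:340]; cv2.imwrite("pics/w10.png",cv2.resize(c,None,fx=4,fy=4))
h=cv2.cvtColor(d["image"],cv2.COLOR_BGR2HSV)
for v in range(150,200,8): print(v,h[v,258:282:8].tolist())
```

```text
150 [[20, 64, 95], [18, 45, 103], [18, 99, 103]]
158 [[30, 9, 115], [23, 9, 110], [30, 5, 152]]
166 [[23, 9, 109], [20, 14, 112], [24, 9, 147]]
174 [[19, 174, 110], [18, 138, 113], [20, 170, 150]]
182 [[19, 151, 101], [19, 151, 108], [20, 150, 121]]
190 [[19, 112, 98], [19, 107, 141], [19, 106, 171]]
198 [[18, 86, 198], [18, 85, 200], [18, 86, 199]]
```

View pics/w10.png

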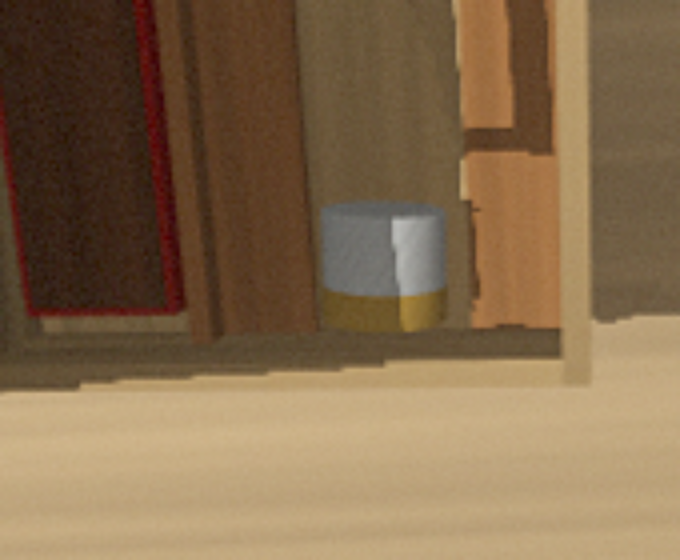

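The brass tin has been knocked over. It lies on its side with its axis along world x: lid end toward the robot wall, at crop (385,310), and base at crop (385,210). I'll pinch it, then tip it upright against the bin's near wall edge.

Run:
```python
from h import *
d=get_image("wrist"); P=cloud(d); X,Y,Z=P[...,0],P[...,1],P[...,2]
for u,v in [(265.6,153.5),(265.6,181.5),(252,170),(280,170)]: print(u,v,ray(d,u,v,.085).round(4))
H,S,V=hs(d)
m=(d["depth"]>0)&(X>.395)&(X<.47)&(Y>.13)&(Y<.22)&(Z>.068)&(Z<.09)
m=cv2.erode(m.astype(np.uint8),np.ones((2,2)))>0
p=P[m]; print(m.sum(),np.percentile(p,[2,50,98],axis=0).round(4))
t=p[p[:,2]>.082]; print("ridge",t.mean(0),np.percentile(t,[3,97],axis=0).round(4)); a=np.polyfit(t[:,0],t[:,1],1); print("slope",a[0])
w=(d["depth"]>0)&(X>.37)&(X<.44)&(Y>.12)&(Y<.24)&(Z>.086)&(Z<.094); q=P[w]; print("wall",w.sum(),np.percentile(q,[3,50,97],axis=0).round(4))
print(sense()["position"])
```

```text
265.6 153.5 [0.4466 0.1691 0.085 ]
265.6 181.5 [0.4115 0.1725 0.085 ]
252 170 [0.427 0.188 0.085]
280 170 [0.4253 0.1531 0.085 ]
1278 [[0.3957 0.1361 0.0713]
 [0.4168 0.1736 0.082 ]
 [0.4447 0.2145 0.0893]]
ridge [0.41065953 0.17616277 0.08567607] [[0.3956 0.136  0.0821]
 [0.4429 0.2148 0.0894]]
slope -0.013425691462530101
wall 688 [[0.3919 0.1238 0.0867]
 [0.3971 0.1801 0.0883]
 [0.4021 0.2365 0.0899]]
[0.42437902 0.10749698 0.333207  ]
```

Request:
{"method": "play_rows", "body": {
  "claw": [6,6,6,6,6],
  "offset": [
    [0.3,3.1,-2],
    [0.3,3.1,-2],
    [0,0,-4.5],
    [0,0,-4.5],
    [0,0,-4.5]
  ],
  "spin": [0,0,0,0,0]
}}

```text
clock: 29.05
position: [0.4308, 0.169, 0.1568]
orientation: [[0.999, -0.053, 0.001], [-0.053, -0.999, -0.0], [0.001, 0.0, -1.0]]
ft_force: [1.1, -0.2, -0.0]
opening: 0.0602
grasp_force: 0.0
```

Request:
{"method": "play_rows", "body": {
  "claw": [6,6,6,6,6],
  "offset": [
    [0,0,-4.5],
    [0,0,-3],
    [0,0,-1.8],
    [0,0,-0.8],
    [0,0,-0.4]
  ],
  "spin": [0,0,0,0,0]
}}

```text
clock: 29.55
position: [0.4304, 0.1691, 0.0526]
orientation: [[0.999, -0.054, -0.001], [-0.054, -0.999, -0.0], [-0.001, 0.0, -1.0]]
ft_force: [0.6, -0.6, -0.2]
opening: 0.0598
grasp_force: 0.0
```

Request:
{"method": "play_rows", "body": {
  "claw": [3,3,3,3,3],
  "offset": [
    [0,0,-0.2],
    [0,0,0],
    [0,0,0],
    [0,0,0],
    [0,0,0]
  ],
  "spin": [0,0,0,0,0],
  "squeeze": 25
}}

```text
clock: 30.05
position: [0.4308, 0.1704, 0.0519]
orientation: [[0.999, -0.052, 0.001], [-0.052, -0.999, 0.0], [0.001, -0.0, -1.0]]
ft_force: [0.4, -0.3, 2.6]
opening: 0.0388
grasp_force: 25.5
```

Request:
{"method": "play_rows", "body": {
  "claw": [3,3,3,3,3],
  "offset": [
    [0,0,1],
    [0,0,1.5],
    [0,0,2],
    [0,0,2],
    [0,0,0]
  ],
  "spin": [0,0,0,0,0]
}}

```text
clock: 30.55
position: [0.4325, 0.1708, 0.1195]
orientation: [[0.999, -0.052, 0.006], [-0.052, -0.999, 0.001], [0.006, -0.002, -1.0]]
ft_force: [0.5, 0.8, -0.4]
opening: 0.0392
grasp_force: 25.4
```

Run:
```python
from h import *
a=get_image("side")["image"]; d=get_image("scene"); cv2.imwrite("pics/c11.png",np.hstack([cv2.resize(a[180:330,270:420],(400,400)),cv2.resize(d["image"][90:210,300:420],(400,400))])); print(sense()["position"])
```

```text
[0.43045787 0.17033971 0.11643825]
```

View pics/c11.png

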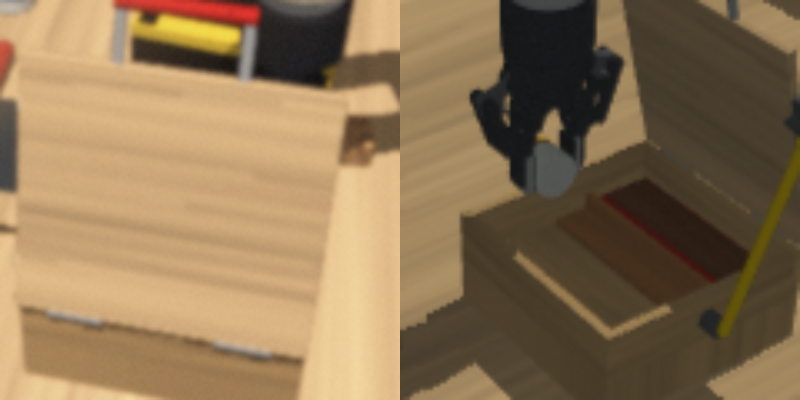

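The right crop shows the tin held horizontally at (555,170), base toward the camera and the brass lid behind. Now I'll lower its lid end onto the near wall's inner edge so it rolls upright between the pads.

Request:
{"method": "play_rows", "body": {
  "claw": [3,3,3,3,3],
  "offset": [
    [-1.3,0,0],
    [0,0,-1],
    [0,0,-0.7],
    [0,0,-0.2],
    [0,0,0]
  ],
  "spin": [0,0,0,0,0],
  "squeeze": 20
}}

```text
clock: 31.15
position: [0.4168, 0.1701, 0.0963]
orientation: [[0.999, -0.052, -0.002], [-0.052, -0.999, -0.0], [-0.002, 0.001, -1.0]]
ft_force: [-1.9, 0.1, 3.2]
opening: 0.039
grasp_force: 25.3
```

Request:
{"method": "play_rows", "body": {
  "claw": [3,3,3,3,3],
  "offset": [
    [0.1,0,-0.2],
    [0.15,0,-0.2],
    [0.15,0,-0.2],
    [0.1,0,-0.3],
    [0,0,-0.3]
  ],
  "spin": [0,0,0,0,0]
}}

```text
clock: 31.65
position: [0.4248, 0.1702, 0.0865]
orientation: [[0.999, -0.052, 0.005], [-0.052, -0.999, 0.0], [0.005, -0.0, -1.0]]
ft_force: [2.9, -2.7, 11.4]
opening: 0.0391
grasp_force: 27.9
```

Request:
{"method": "play_rows", "body": {
  "claw": [3,3,3,3,3],
  "offset": [
    [0,0,-0.3],
    [0,0,-0.3],
    [0,0,-0.3],
    [0,0,-0.3],
    [0,0,0]
  ],
  "spin": [0,0,0,0,0]
}}

```text
clock: 32.15
position: [0.4271, 0.1704, 0.0756]
orientation: [[0.999, -0.052, 0.009], [-0.052, -0.999, 0.001], [0.009, -0.001, -1.0]]
ft_force: [7.6, -0.9, 9.3]
opening: 0.0391
grasp_force: 32.3
```

Run:
```python
from h import *
a=get_image("wrist")["image"]; d=get_image("scene"); cv2.imwrite("pics/c12.png",np.hstack([cv2.resize(a[130:330,180:380],(400,400)),cv2.resize(d["image"][100:200,310:410],(400,400))])); print(sense()["position"])
```

```text
[0.42712971 0.17042395 0.0756173 ]
```

View pics/c12.png

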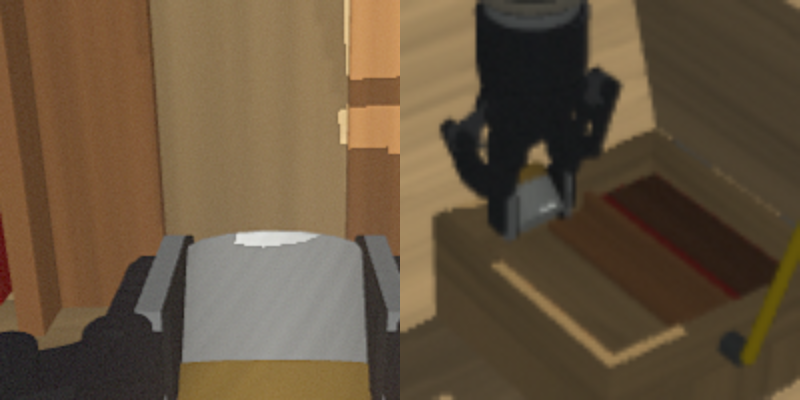

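The tin is partly rotated: the wrist crop shows its side at (275,300), with only a sliver of base at (275,238). I'll keep lowering.

Request:
{"method": "play_rows", "body": {
  "claw": [3,3,3,3,3],
  "offset": [
    [0,0,-0.3],
    [0,0,-0.3],
    [0,0,-0.3],
    [0,0,-0.2],
    [0,0,0]
  ],
  "spin": [0,0,0,0,0]
}}

```text
clock: 32.75
position: [0.4284, 0.1709, 0.0652]
orientation: [[0.999, -0.053, 0.012], [-0.053, -0.999, 0.002], [0.012, -0.003, -1.0]]
ft_force: [9.8, -0.5, 7.2]
opening: 0.0393
grasp_force: 39.0
```

Run:
```python
from h import *
w=get_image("wrist"); a=w["image"]; d=get_image("scene"); cv2.imwrite("pics/c13.png",np.hstack([cv2.resize(a[200:350,230:380],(400,400)),cv2.resize(d["image"][115:175,320:380],(400,400))])); print(sense()["position"])
P=cloud(w); H,S,V=hs(w); u=317
v0=np.arange(225,345,6)
for v in v0: print(v,P[v,u].round(4),H[v,u],S[v,u],V[v,u])
```

```text
[0.42847577 0.17094195 0.06516091]
225 [0.4407 0.1695 0.0429] 17 108 139
231 [0.4371 0.1697 0.0427] 18 110 144
237 [0.4338 0.1699 0.0433] 18 103 139
243 [0.4495 0.169  0.0878] 24 6 203
249 [0.448  0.169  0.0903] 23 5 197
255 [0.4468 0.1691 0.0934] 30 6 201
261 [0.445  0.1692 0.095 ] 30 7 146
267 [0.444  0.1692 0.098 ] 18 9 144
273 [0.4417 0.1693 0.0983] 45 4 145
279 [0.44   0.1694 0.0999] 0 2 145
285 [0.4384 0.1695 0.1016] 30 12 147
291 [0.438  0.1695 0.105 ] 30 9 147
297 [0.4352 0.1697 0.1046] 20 80 137
303 [0.4355 0.1696 0.1088] 21 148 133
309 [0.4332 0.1698 0.109 ] 19 136 141
315 [0.432  0.1698 0.1108] 20 148 138
321 [0.4312 0.1699 0.113 ] 19 140 138
327 [0.43   0.1699 0.1147] 20 158 137
333 [0.4269 0.1701 0.1138] 21 157 128
339 [0.4201 0.1704 0.1085] 20 158 152
```

View pics/c13.png

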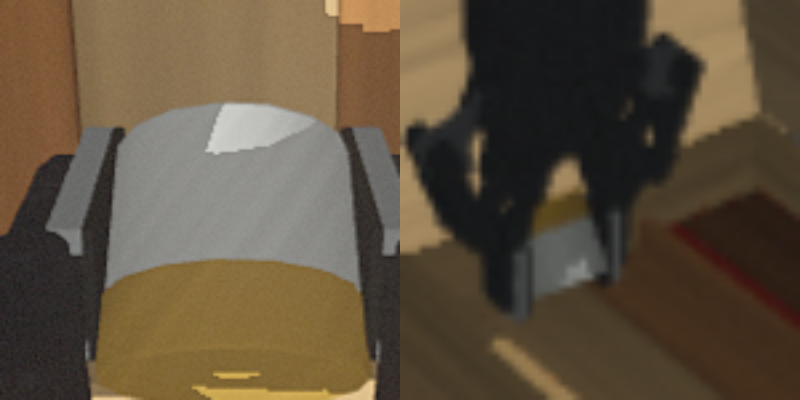

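The side line shows the tin tilted about 36° off upright, with its lid on the wall edge above the pinch axis. Pushing toward the wall should finish the turn.

Request:
{"method": "play_rows", "body": {
  "claw": [3,3,3,3,3],
  "offset": [
    [-0.2,0,0],
    [-0.2,0,0],
    [-0.2,0,0],
    [-0.2,0,0],
    [0,0,0]
  ],
  "spin": [0,0,0,0,0]
}}

```text
clock: 33.35
position: [0.4264, 0.1711, 0.0678]
orientation: [[0.998, -0.053, 0.025], [-0.053, -0.999, 0.003], [0.025, -0.004, -1.0]]
ft_force: [23.3, -2.3, 9.2]
opening: 0.0396
grasp_force: 38.8
```

```bash
cat > prof.py <<'E'
from h import *
w=get_image("wrist"); P=cloud(w); H,S,V=hs(w); u=317; print(sense()["position"])
for v in range(225,351,5): print(v,P[v,u].round(4),H[v,u],S[v,u])
E
python3 prof.py
```

```text
[0.42636498 0.17112279 0.06795162]
225 [0.4382 0.1698 0.0436] 18 102
230 [0.4349 0.17   0.0425] 19 107
235 [0.4318 0.1701 0.0425] 17 111
240 [0.4484 0.169  0.0904] 42 6
245 [0.4472 0.1691 0.0928] 23 5
250 [0.4456 0.1692 0.094 ] 38 5
255 [0.4443 0.1692 0.096 ] 18 8
260 [0.4425 0.1693 0.0967] 30 4
265 [0.4415 0.1694 0.099 ] 21 12
270 [0.4403 0.1694 0.1008] 30 9
275 [0.4391 0.1695 0.1025] 30 9
280 [0.4372 0.1696 0.1029] 20 5
285 [0.4368 0.1696 0.1058] 42 9
290 [0.4351 0.1697 0.1064] 20 10
295 [0.4343 0.1697 0.1085] 53 7
300 [0.4332 0.1698 0.11  ] 20 141
305 [0.4326 0.1698 0.1122] 19 139
310 [0.4305 0.1699 0.1121] 20 144
315 [0.4301 0.1699 0.1145] 19 147
320 [0.4298 0.1699 0.1169] 19 138
325 [0.4274 0.17   0.1163] 21 158
330 [0.4265 0.1701 0.1178] 20 157
335 [0.4224 0.1703 0.1152] 21 151
340 [0.4154 0.1707 0.109 ] 19 159
345 [0.4091 0.171  0.1042] 22 148
350 [0.4008 0.1715 0.0973] 21 155
```

Request:
{"method": "play_rows", "body": {
  "claw": [3,3,3,3,3],
  "offset": [
    [0.6,0,0],
    [1.2,0,0],
    [0.2,0,-0.4],
    [0,0,-0.5],
    [0,0,-0.4]
  ],
  "spin": [0,0,0,0,0]
}}

```text
clock: 33.9
position: [0.4329, 0.1699, 0.0482]
orientation: [[0.999, -0.052, -0.003], [-0.052, -0.999, -0.001], [-0.003, 0.001, -1.0]]
ft_force: [-14.4, -2.5, 43.8]
opening: 0.0394
grasp_force: 61.8
```

```bash
python3 prof.py | awk 'NR%2==1'
```

```text
[0.43271444 0.16993917 0.04859117]
230 [0.4488 0.1683 0.0428] 18 104
240 [0.455  0.168  0.0689] 45 7
250 [0.4528 0.1681 0.0738] 35 10
260 [0.4505 0.1682 0.0779] 38 7
270 [0.4475 0.1684 0.0803] 24 9
280 [0.4447 0.1685 0.0829] 42 9
290 [0.4431 0.1686 0.0872] 30 2
300 [0.4399 0.1688 0.0887] 19 147
310 [0.4385 0.1689 0.0926] 20 140
320 [0.4361 0.169  0.095 ] 19 153
330 [0.4344 0.1691 0.0981] 21 154
340 [0.4244 0.1696 0.0912] 20 171
350 [0.4088 0.1704 0.079 ] 20 149
```

Request:
{"method": "play_rows", "body": {
  "claw": [3,6,6,6,6],
  "offset": [
    [0,0,0.2],
    [0,0,0],
    [0,0,0],
    [0,0,0],
    [0,0,0]
  ],
  "spin": [0,0,0,0,0]
}}

```text
clock: 34.45
position: [0.434, 0.1702, 0.0509]
orientation: [[0.999, -0.052, -0.0], [-0.052, -0.999, -0.0], [-0.0, 0.0, -1.0]]
ft_force: [-0.1, 0.0, -0.0]
opening: 0.0601
grasp_force: 0.0
```

```bash
python3 prof.py | awk 'NR%2==1'
```

```text
[0.43408197 0.17021323 0.05095753]
230 [0.4636 0.1679 0.0795] 22 162
240 [0.4597 0.1681 0.0799] 19 158
250 [0.4553 0.1683 0.0795] 20 157
260 [0.4512 0.1685 0.0799] 21 157
270 [0.4474 0.1687 0.0809] 19 154
280 [0.4425 0.169  0.0801] 20 159
290 [0.4377 0.1692 0.0798] 19 158
300 [0.4327 0.1695 0.0792] 20 159
310 [0.4021 0.171  0.0433] 18 111
320 [0.4017 0.1711 0.0512] 17 104
330 [0.4017 0.1711 0.059 ] 18 111
340 [0.4016 0.1711 0.0659] 18 111
350 [0.4009 0.1711 0.0717] 20 110
```

The tin stands upright, with its flat brass top at z = 0.080 and x from 0.430 to 0.468. I'll grasp it at its centre.

Request:
{"method": "play_rows", "body": {
  "claw": [6,6,3,3,3],
  "offset": [
    [0.7,0,0.5],
    [0.8,0,0],
    [0,0,0],
    [0,0,0],
    [0,0,0]
  ],
  "spin": [0,0,0,0,0],
  "squeeze": 40
}}

```text
clock: 35.0
position: [0.4503, 0.1703, 0.0567]
orientation: [[0.999, -0.052, 0.002], [-0.052, -0.999, 0.0], [0.002, -0.0, -1.0]]
ft_force: [2.3, -0.6, 3.2]
opening: 0.0389
grasp_force: 40.2
```

Request:
{"method": "play_rows", "body": {
  "claw": [3,3,3,3,3],
  "offset": [
    [0,0,0],
    [0,0,2],
    [0,0,4.5],
    [0,0,4.5],
    [0,0,4]
  ],
  "spin": [0,0,0,0,0]
}}

```text
clock: 35.5
position: [0.4481, 0.1702, 0.2072]
orientation: [[0.999, -0.052, -0.002], [-0.052, -0.999, -0.0], [-0.002, 0.0, -1.0]]
ft_force: [0.5, -0.0, -1.3]
opening: 0.0387
grasp_force: 40.4
```

Request:
{"method": "play_rows", "body": {
  "claw": [3,3],
  "offset": [
    [0,0,0],
    [0,0,0]
  ],
  "spin": [0,0]
}}

```text
clock: 35.7
position: [0.449, 0.1703, 0.2063]
orientation: [[0.999, -0.052, 0.001], [-0.052, -0.999, 0.0], [0.001, -0.0, -1.0]]
ft_force: [-0.3, -0.1, -1.7]
opening: 0.0388
grasp_force: 40.4
```

```bash
python3 prof.py | awk 'NR%3==1'
```

```text
[0.4480404  0.17009925 0.20469712]
235 [0.4667 0.1686 0.2114] 20 20
250 [0.4669 0.1686 0.2278] 20 137
265 [0.4607 0.1689 0.2291] 19 163
280 [0.454  0.1693 0.2296] 20 149
295 [0.4467 0.1696 0.2295] 20 147
310 [0.4387 0.17   0.2288] 19 151
325 [0.4316 0.1704 0.2296] 21 151
340 [ 0.2276  0.1809 -0.0011] 19 77
```

Request:
{"method": "play_rows", "body": {
  "claw": [3,3,3,3,3],
  "offset": [
    [0.63,-4.26,0],
    [0.63,-4.26,0],
    [0.63,-4.26,0],
    [0.63,-4.26,0],
    [0.63,-4.26,0]
  ],
  "spin": [0.125,0.125,0.125,0.125,0.125]
}}

```text
clock: 36.25
position: [0.4789, -0.0439, 0.2032]
orientation: [[0.837, 0.546, -0.005], [0.547, -0.837, 0.001], [-0.003, -0.004, -1.0]]
ft_force: [0.7, 0.9, -0.4]
opening: 0.0392
grasp_force: 40.6
```

Request:
{"method": "play_rows", "body": {
  "claw": [3,3,3,3,3],
  "offset": [
    [0.63,-4.26,0],
    [0.63,-4.26,0],
    [0.63,-4.26,0],
    [0.63,-4.26,0],
    [0.63,-4.26,0]
  ],
  "spin": [0.125,0.125,0.125,0.125,0.125]
}}

```text
clock: 36.75
position: [0.5106, -0.2565, 0.2027]
orientation: [[0.36, 0.933, -0.004], [0.933, -0.36, 0.003], [0.002, -0.005, -1.0]]
ft_force: [-0.0, 0.9, -0.5]
opening: 0.0388
grasp_force: 40.6
```

Request:
{"method": "play_rows", "body": {
  "claw": [3,3,3,3,3],
  "offset": [
    [0.63,-4.26,0],
    [0.63,-4.26,0],
    [0,0,0],
    [0,0,-4],
    [0,0,-4]
  ],
  "spin": [0.125,0.125,0,0,0]
}}

```text
clock: 37.25
position: [0.5243, -0.3405, 0.1238]
orientation: [[0.125, 0.992, -0.001], [0.992, -0.125, 0.001], [0.001, -0.001, -1.0]]
ft_force: [-0.7, -0.1, -0.9]
opening: 0.0389
grasp_force: 40.6
```

Request:
{"method": "play_rows", "body": {
  "claw": [3,3,3,3,3],
  "offset": [
    [0,0,-3],
    [0,0,-2],
    [0,0,0],
    [0,0,0],
    [0,0,0]
  ],
  "spin": [0,0,0,0,0]
}}

```text
clock: 37.75
position: [0.5255, -0.3411, 0.0772]
orientation: [[0.123, 0.992, 0.001], [0.992, -0.123, -0.001], [-0.001, 0.001, -1.0]]
ft_force: [1.2, -0.3, 0.2]
opening: 0.039
grasp_force: 40.6
```

Request:
{"method": "play_rows", "body": {
  "claw": [3,3,3,3,3],
  "offset": [
    [0,0,-2],
    [0,0,-1.2],
    [0,0,-0.6],
    [0,0,-0.4],
    [0,0,-0.3]
  ],
  "spin": [0,0,0,0,0]
}}

```text
clock: 38.25
position: [0.525, -0.3411, 0.0313]
orientation: [[0.123, 0.992, 0.0], [0.992, -0.123, -0.0], [-0.0, 0.0, -1.0]]
ft_force: [0.6, -0.4, -0.2]
opening: 0.0386
grasp_force: 40.6
```

Request:
{"method": "play_rows", "body": {
  "claw": [3,3,5.4,5.4,5.4],
  "offset": [
    [0,0,0],
    [0,0,0],
    [0,0,0],
    [0,0,0],
    [0,0,0]
  ],
  "spin": [0,0,0,0,0]
}}

```text
clock: 38.75
position: [0.525, -0.3411, 0.0315]
orientation: [[0.123, 0.992, 0.0], [0.992, -0.123, -0.0], [-0.0, 0.001, -1.0]]
ft_force: [-0.2, 0.2, 0.2]
opening: 0.054
grasp_force: 0.0
```

Request:
{"method": "play_rows", "body": {
  "claw": [5.4,5.4,5.4,5,5],
  "offset": [
    [0,0,3],
    [0,0,4],
    [0,0,4.5],
    [0,0,4.5],
    [0,0,4.5]
  ],
  "spin": [0,0,0,0,0]
}}

```text
clock: 39.25
position: [0.5246, -0.3408, 0.2381]
orientation: [[0.123, 0.992, 0.0], [0.992, -0.123, -0.0], [-0.0, 0.0, -1.0]]
ft_force: [-0.0, -0.5, -0.5]
opening: 0.0501
grasp_force: 0.0
```

Request:
{"method": "play_rows", "body": {
  "claw": [5,5,5,5,5],
  "offset": [
    [0.9,-0.9,2],
    [0.9,-0.9,2],
    [0.9,-0.9,2],
    [0.9,-0.9,0],
    [0.9,-1.1,0]
  ],
  "spin": [0,0,0,0,0]
}}

```text
clock: 39.75
position: [0.5706, -0.3884, 0.2977]
orientation: [[0.122, 0.992, 0.002], [0.992, -0.122, -0.002], [-0.001, 0.002, -1.0]]
ft_force: [0.3, 0.3, -1.4]
opening: 0.05
grasp_force: 0.0
```

```bash
cat > look.py <<'E'
from h import *
tray=np.array([.5692,-.3881]); a=np.radians(-6.8); R=np.array([[np.cos(a),np.sin(a)],[-np.sin(a),np.cos(a)]])
for n in ["wrist","scene"]:
    d=get_image(n); P=cloud(d);H,S,V=hs(d); X,Y,Z=P[...,0],P[...,1],P[...,2]
    for c,lo,hi,s0 in [("green",45,95,50),("blue",98,125,110),("brass",15,22,100)]:
        m=(d["depth"]>0)&(H>=lo)&(H<=hi)&(S>s0)&(X>.46)&(X<.69)&(Y>-.48)&(Y<-.28)&(Z>.048)&(Z<.06)
        q=((X-tray[0])*R[0,0]+(Y-tray[1])*R[0,1],(X-tray[0])*R[1,0]+(Y-tray[1])*R[1,1]); m&=(abs(q[0])<.098)&(abs(q[1])<.072)
        p=P[m]; print(n,c,m.sum(),(R@(p.mean(0)[:2]-tray)).round(4) if len(p) else 0,np.percentile(p[:,2],[50,95]).round(4) if len(p) else 0)
    m=(d["depth"]>0)&(V<80)&(Z>.087)&(Z<.097)&(X>.42)&(X<.72)&(Y>-.5)&(Y<-.28)
    if m.sum()>20: print("rib",m.sum(),cv2.minAreaRect((P[m][:,:2]*1000).astype(np.float32)))
    cv2.imwrite(f"pics/L_{n}.png",d["image"])
print(sense()["position"],sense()["joint_pos"].round(3))
E
python3 look.py
```

```text
wrist green 735 [-0.0496 -0.0433] [0.0517 0.0531]
wrist blue 856 [0.0515 0.0403] [0.0517 0.053 ]
wrist brass 884 [-0.0712  0.0544] [0.0517 0.0531]
rib 2162 ((570.069580078125, -388.2046813964844), (14.400023460388184, 197.76345825195312), 83.28364562988281)
scene green 220 [-0.0481 -0.0442] [0.0517 0.0542]
scene blue 241 [0.0539 0.0405] [0.0521 0.0545]
scene brass 177 [-0.069   0.0547] [0.0519 0.0544]
rib 465 ((570.9783935546875, -387.9402160644531), (14.051905632019043, 200.99676513671875), 83.22886657714844)
[ 0.57022987 -0.38891534  0.29586277] [-0.713  0.346  1.254 -0.     1.541 -0.589]
```

Request:
{"method": "play_rows", "body": {
  "claw": [4,4,4,4,4],
  "offset": [
    [0,0,-1],
    [0,0,-1],
    [0,0,-1],
    [0,0,-1],
    [0,0,-1]
  ],
  "spin": [-0.143,-0.143,-0.143,-0.143,-0.143]
}}

```text
clock: 40.35
position: [0.5694, -0.3874, 0.2456]
orientation: [[0.747, 0.665, -0.0], [0.665, -0.747, 0.001], [-0.0, -0.001, -1.0]]
ft_force: [0.6, -0.1, 0.3]
opening: 0.0399
grasp_force: 0.0
```

Request:
{"method": "play_rows", "body": {
  "claw": [4,4,4,4,4],
  "offset": [
    [0,0,-1],
    [0,0,-1],
    [0,0,-1],
    [0,0,-1],
    [0,0,-1]
  ],
  "spin": [-0.143,-0.143,-0.143,-0.143,-0.143]
}}

```text
clock: 40.85
position: [0.5694, -0.3874, 0.1956]
orientation: [[1.0, 0.012, -0.0], [0.012, -1.0, 0.0], [-0.0, -0.0, -1.0]]
ft_force: [-0.7, -0.8, 0.1]
opening: 0.0401
grasp_force: 0.0
```

Request:
{"method": "play_rows", "body": {
  "claw": [4,4,4,4,4],
  "offset": [
    [0,0,-1],
    [0,0,-1],
    [0,0,0],
    [0,0,0],
    [0,0,0]
  ],
  "spin": [-0.141,0,0,0,0]
}}

```text
clock: 41.35
position: [0.5701, -0.3882, 0.1769]
orientation: [[0.993, -0.121, 0.001], [-0.121, -0.993, -0.001], [0.001, 0.001, -1.0]]
ft_force: [-0.1, -0.1, -0.3]
opening: 0.0399
grasp_force: 0.0
```

```bash
python3 look.py
python3 - <<'E'
from h import *
for n in ["scene","side"]:
    d=get_image(n); P=cloud(d); H,S,V=hs(d); X,Y,Z=P[...,0],P[...,1],P[...,2]; ok=d["depth"]>0
    m=ok&((H<6)|(H>174))&(S>150)&(V>50)&(Y>.2)&(Y<.45)&(X<.6)&(Z>.25)&(Z<.4)
    if m.sum(): print(n,"handle",np.median(P[m],0))
E
```

```text
wrist green 992 [-0.0453 -0.0425] [0.0517 0.0528]
wrist blue 1862 [0.052  0.0404] [0.0518 0.0529]
wrist brass 190 [-0.0587  0.0595] [0.0515 0.0528]
rib 4558 ((569.7627563476562, -388.1254577636719), (13.774881362915039, 198.04562377929688), 83.29580688476562)
scene green 211 [-0.0484 -0.0444] [0.0519 0.0542]
scene blue 241 [0.0538 0.0406] [0.052  0.0543]
scene brass 176 [-0.069   0.0546] [0.052  0.0548]
rib 468 ((571.50634765625, -387.99273681640625), (13.98313045501709, 197.99588012695312), 83.2565689086914)
[ 0.57016016 -0.38825222  0.17701615] [-0.712  0.41   1.394 -0.     1.336  0.981]
scene handle [0.50290936 0.2498129  0.32895939]
side handle [0.46211285 0.25437147 0.32961261]
```

Run:
```python
from h import *
tray=np.array([.5698,-.3881]); a=np.radians(-6.72)
d=get_image("scene"); P=cloud(d); X,Y,Z=P[...,0]-tray[0],P[...,1]-tray[1],P[...,2]
q0=X*np.cos(a)+Y*np.sin(a); q1=-X*np.sin(a)+Y*np.cos(a)
m=(d["depth"]>0)&(Z>.049)&(Z<.057)&(abs(q0)<.094)&(abs(q1)<.069)&(abs(q1)>.012)
for n,k in [("A",(q0>0)&(q1>0)),("B",(q0<0)&(q1>0)),("D",(q0<0)&(q1<0)),("C",(q0>0)&(q1<0))]:
    k=k&m
    if k.sum(): print(n,k.sum(),np.percentile(q0[k],[3,50,97]).round(3),np.percentile(q1[k],[3,50,97]).round(3))
```

```text
A 231 [0.035 0.053 0.071] [0.023 0.04  0.058]
B 160 [-0.088 -0.07  -0.052] [0.038 0.054 0.068]
D 213 [-0.068 -0.049 -0.031] [-0.062 -0.044 -0.027]
```

All three tins stand upright inside the tray, though the brass one has been nudged to (−70, 54) mm. Now I'll grip the rib.

Request:
{"method": "play_rows", "body": {
  "claw": [4,4,4,4,4],
  "offset": [
    [0,0,-4],
    [0,0,-4],
    [0,0,-2],
    [0,0,-1],
    [0,0,-0.3]
  ],
  "spin": [0,0,0,0,0]
}}

```text
clock: 42.1
position: [0.5694, -0.3876, 0.062]
orientation: [[0.992, -0.123, -0.001], [-0.123, -0.992, 0.001], [-0.001, -0.001, -1.0]]
ft_force: [-0.6, -0.7, 1.1]
opening: 0.0399
grasp_force: 0.0
```

Request:
{"method": "play_rows", "body": {
  "claw": [4,0.8,0.8,0.8,0.8],
  "offset": [
    [0,0,0],
    [0,0,0],
    [0,0,0],
    [0,0,0],
    [0,0,0]
  ],
  "spin": [0,0,0,0,0],
  "squeeze": 100
}}

```text
clock: 42.6
position: [0.571, -0.3887, 0.0655]
orientation: [[0.992, -0.123, 0.003], [-0.123, -0.992, -0.002], [0.003, 0.002, -1.0]]
ft_force: [-0.2, 1.1, 5.7]
opening: 0.0122
grasp_force: 98.6
```

Request:
{"method": "play_rows", "body": {
  "claw": [0.8,0.8,0.8,0.8,0.8],
  "offset": [
    [0,0,0],
    [0,0,1],
    [0,0,1.5],
    [0,0,2],
    [0,0,2]
  ],
  "spin": [0,0,0,0,0]
}}

```text
clock: 43.1
position: [0.5693, -0.3876, 0.1286]
orientation: [[0.992, -0.123, -0.001], [-0.123, -0.992, 0.001], [-0.001, -0.001, -1.0]]
ft_force: [0.2, 0.2, -5.2]
opening: 0.0123
grasp_force: 97.8
```

Request:
{"method": "play_rows", "body": {
  "claw": [0.8,0.8,0.8,0.8,0.8],
  "offset": [
    [0,0,2],
    [0,0,2],
    [0,0,1],
    [0,0,0],
    [0,0,0]
  ],
  "spin": [0,0,0,0,0]
}}

```text
clock: 43.6
position: [0.5694, -0.3877, 0.1774]
orientation: [[0.992, -0.123, -0.001], [-0.123, -0.992, 0.001], [-0.001, -0.001, -1.0]]
ft_force: [-0.3, 0.3, -6.0]
opening: 0.0126
grasp_force: 97.8
```

```bash
cat > mod.py <<'E'
from h import *
s=sense(); print(s["position"].round(4),s["orientation"].round(3).tolist(),s["opening"],s["grasp_force"])
for n in ["scene","wrist","side"]:
    d=get_image(n); P=cloud(d); H,S,V=hs(d); X,Y,Z=P[...,0],P[...,1],P[...,2]; ok=d["depth"]>0
    m=ok&(Z>.054)&(Z<.066)&(X>.35)&(X<.61)&(Y>-.27)&(Y<-.04)
    if m.sum()>500: print(n,"module",m.sum(),cv2.minAreaRect((P[m][:,:2]*1000).astype(np.float32)))
    p0=s["position"]; zr=p0[2]+.028
    m=ok&(V<80)&(abs(Z-zr)<.006)&(abs(X-p0[0])<.12)&(abs(Y-p0[1])<.06)
    if m.sum()>50: print(n,"rib",m.sum(),cv2.minAreaRect((P[m][:,:2]*1000).astype(np.float32)))
    zw=zr-.037; m=ok&(H>20)&(H<32)&(S>150)&(abs(Z-zw)<.006)&(abs(X-p0[0])<.15)&(abs(Y-p0[1])<.12)
    if m.sum()>50:
        q=P[m]; A=np.c_[q[:,:2]-p0[:2],np.ones(len(q))]; f=np.linalg.lstsq(A,q[:,2],rcond=None)[0]
        print(n,"walls",m.sum(),cv2.minAreaRect((q[:,:2]*1000).astype(np.float32)),"tilt",f.round(4))
E
python3 mod.py
```

```text
[ 0.5694 -0.3877  0.1774] [[0.992, -0.123, -0.001], [-0.123, -0.992, 0.001], [-0.001, -0.001, -1.0]] 0.012646711937971674 97.76100039482117
scene module 3556 ((480.4618835449219, -155.6552734375), (161.36256408691406, 216.35325622558594), 82.76246643066406)
scene rib 455 ((593.6423950195312, -393.5928039550781), (39.06320571899414, 147.89500427246094), 74.56484985351562)
scene walls 630 ((567.5641479492188, -387.86834716796875), (159.66868591308594, 215.7504119873047), 82.98807525634766) tilt [-0.0011 -0.0016  0.1651]
wrist module 24045 ((480.0085754394531, -155.57736206054688), (162.5514373779297, 210.4130401611328), 82.64203643798828)
wrist rib 11644 ((598.897705078125, -395.3570556640625), (38.8529167175293, 133.67428588867188), 74.70806121826172)
wrist walls 8633 ((576.3397216796875, -388.8929748535156), (161.0799560546875, 192.13380432128906), 82.97120666503906) tilt [-0.0016  0.0016  0.164 ]
side module 1921 ((480.3481140136719, -154.202392578125), (166.9227294921875, 210.60781860351562), 82.31291961669922)
side rib 143 ((566.892578125, -379.74566650390625), (30.688573837280273, 196.86622619628906), 83.81537628173828)
side walls 149 ((567.686279296875, -383.00006103515625), (161.98985290527344, 210.11160278320312), 82.74193572998047) tilt [-0.0043 -0.006   0.165 ]
```

Request:
{"method": "play_rows", "body": {
  "claw": [0.8,0.8,0.8,0.8,0.8],
  "offset": [
    [-0.6,1.6,0],
    [-1.2,3.1,0],
    [-1.2,3.1,0],
    [-1.2,3.1,0],
    [-1.2,3.1,0]
  ],
  "spin": [-0.004,0,0,0,0]
}}

```text
clock: 44.25
position: [0.5147, -0.2465, 0.1769]
orientation: [[0.992, -0.127, -0.001], [-0.127, -0.992, 0.001], [-0.002, -0.001, -1.0]]
ft_force: [0.9, 0.1, -5.3]
opening: 0.0121
grasp_force: 98.1
```

Request:
{"method": "play_rows", "body": {
  "claw": [0.8,0.8,0.8,0.8,0.8],
  "offset": [
    [-1.2,3.1,0],
    [-1.2,3.1,0],
    [-1.1,3.0,0],
    [0,0,0],
    [0,0,0]
  ],
  "spin": [0,0,0,0,0]
}}

```text
clock: 44.75
position: [0.4805, -0.1553, 0.1777]
orientation: [[0.992, -0.125, -0.0], [-0.125, -0.992, -0.0], [-0.0, 0.0, -1.0]]
ft_force: [0.3, -0.7, -5.9]
opening: 0.012
grasp_force: 98.5
```

Request:
{"method": "play_rows", "body": {
  "claw": [0.8,0.8,0.8,0.8,0.8],
  "offset": [
    [0,0,-1],
    [0,0,-1],
    [0,0,-1],
    [0,0,0],
    [0,0,0]
  ],
  "spin": [0,0,0,0,0]
}}

```text
clock: 45.25
position: [0.4804, -0.156, 0.1472]
orientation: [[0.992, -0.127, -0.002], [-0.127, -0.992, 0.001], [-0.002, -0.001, -1.0]]
ft_force: [1.4, -0.6, -5.6]
opening: 0.0123
grasp_force: 98.5
```

```bash
python3 mod.py
```

```text
[ 0.4804 -0.156   0.1472] [[0.992, -0.127, -0.002], [-0.127, -0.992, 0.001], [-0.002, -0.001, -1.0]] 0.012282098854206848 98.52764368057251
scene module 842 ((482.4005126953125, -156.31263732910156), (160.40414428710938, 213.34715270996094), 82.90029907226562)
scene rib 255 ((497.32550048828125, -157.1318359375), (165.14779663085938, 38.42554473876953), 1.4016929864883423)
scene walls 421 ((478.847900390625, -156.26739501953125), (161.43777465820312, 215.1737060546875), 82.90139770507812) tilt [-0.0017  0.0007  0.135 ]
wrist rib 11943 ((510.685302734375, -164.244140625), (38.91218566894531, 134.11203002929688), 74.46629333496094)
wrist walls 9723 ((488.3284912109375, -157.8236083984375), (161.2563934326172, 191.7349853515625), 82.6588134765625) tilt [ 0.0018 -0.0002  0.135 ]
side module 641 ((480.8442687988281, -149.0897216796875), (156.83822631835938, 210.32321166992188), 82.93140411376953)
side rib 242 ((480.2631530761719, -147.85108947753906), (27.742164611816406, 195.17164611816406), 82.85519409179688)
side walls 286 ((480.40447998046875, -152.40484619140625), (161.034423828125, 210.8254852294922), 82.45167541503906) tilt [-0.0039 -0.0079  0.1364]
```

Request:
{"method": "play_rows", "body": {
  "claw": [0.8,0.8,0.8,0.8,0.8],
  "offset": [
    [0.05,0,-0.8],
    [0,0,-0.8],
    [0,0,-0.5],
    [0,0,-0.3],
    [0,0,-0.2]
  ],
  "spin": [0,0,0,0,0]
}}

```text
clock: 45.9
position: [0.481, -0.1558, 0.1215]
orientation: [[0.992, -0.127, -0.001], [-0.127, -0.992, 0.0], [-0.001, -0.0, -1.0]]
ft_force: [0.3, -0.1, -5.5]
opening: 0.0122
grasp_force: 98.5
```

Request:
{"method": "play_rows", "body": {
  "claw": [0.8,0.8,0.8,0.8,0.8],
  "offset": [
    [0,0,-0.2],
    [0,0,-0.2],
    [0,0,-0.2],
    [0,0,-0.1],
    [0,0,0]
  ],
  "spin": [0,0,0,0,0]
}}

```text
clock: 46.4
position: [0.4812, -0.1559, 0.115]
orientation: [[0.992, -0.127, -0.0], [-0.127, -0.992, 0.0], [-0.0, -0.0, -1.0]]
ft_force: [-0.2, 0.4, -5.2]
opening: 0.0125
grasp_force: 98.5
```

Lugs are entering freely with no added force. I'll continue down to seating.

Request:
{"method": "play_rows", "body": {
  "claw": [0.8,0.8,0.8,0.8,0.8],
  "offset": [
    [0,0,-0.1],
    [0,0,-0.1],
    [0,0,-0.1],
    [0,0,-0.1],
    [0,0,0]
  ],
  "spin": [0,0,0,0,0]
}}

```text
clock: 46.9
position: [0.4815, -0.1561, 0.1135]
orientation: [[0.992, -0.127, -0.0], [-0.127, -0.992, -0.0], [-0.0, 0.0, -1.0]]
ft_force: [-9.2, 4.3, 12.4]
opening: 0.0122
grasp_force: 101.3
```

```bash
python3 mod.py | grep -v rib
```

```text
[ 0.4815 -0.1561  0.1135] [[0.992, -0.127, -0.0], [-0.127, -0.992, -0.0], [-0.0, 0.0, -1.0]] 0.01221186360583098 101.3432264328003
scene module 1364 ((481.97479248046875, -157.49453735351562), (159.94786071777344, 212.23318481445312), 83.1654052734375)
scene walls 398 ((480.6741943359375, -156.39877319335938), (160.73973083496094, 215.5006103515625), 82.91908264160156) tilt [-0.0002  0.0009  0.1014]
wrist module 41716 ((479.3741760253906, -156.28848266601562), (153.58566284179688, 203.25946044921875), 82.79920959472656)
wrist walls 9331 ((488.57269287109375, -157.54513549804688), (161.2633819580078, 192.66796875), 82.7193603515625) tilt [ 0.0027 -0.0003  0.1008]
side walls 229 ((479.45562744140625, -154.394287109375), (163.6947479248047, 210.11990356445312), 81.85773468017578) tilt [0.001  0.002  0.1017]
```

The wall tops read 0.1014. With the −1.7 mm bias seen on the bench, that puts the tray origin at 48 mm, so it is seated. Releasing.

Request:
{"method": "play_rows", "body": {
  "claw": [1.6,3,4,4,4],
  "offset": [
    [0,0,0],
    [0,0,0],
    [0,0,0],
    [0,0,0],
    [0,0,2]
  ],
  "spin": [0,0,0,0,0]
}}

```text
clock: 47.55
position: [0.4793, -0.155, 0.1286]
orientation: [[0.992, -0.127, -0.005], [-0.127, -0.992, 0.003], [-0.005, -0.002, -1.0]]
ft_force: [0.4, 0.6, 0.9]
opening: 0.04
grasp_force: 0.0
```

Request:
{"method": "play_rows", "body": {
  "claw": [4,4,4,4,4],
  "offset": [
    [0,0,4],
    [0,0,4.5],
    [0,0,4.5],
    [0,-4,2],
    [0,-4,0]
  ],
  "spin": [0,0,0,0,0]
}}

```text
clock: 48.05
position: [0.4836, -0.2374, 0.2865]
orientation: [[0.992, -0.124, 0.008], [-0.124, -0.992, -0.005], [0.008, 0.004, -1.0]]
ft_force: [1.2, 0.1, 1.4]
opening: 0.04
grasp_force: 0.0
```

Request:
{"method": "play_rows", "body": {
  "claw": [4,4,4,4,4],
  "offset": [
    [0,-4,0],
    [0,-4,0],
    [0,-4,0],
    [0,0,0],
    [0,0,0]
  ],
  "spin": [0,0,0,0,0]
}}

```text
clock: 48.55
position: [0.4809, -0.3566, 0.2803]
orientation: [[0.992, -0.129, -0.001], [-0.129, -0.992, 0.001], [-0.001, -0.001, -1.0]]
ft_force: [0.5, 1.0, 0.0]
opening: 0.0398
grasp_force: 0.0
```

Run:
```python
from h import *
mod=np.array([.4805,-.1558]); a=np.radians(-7.2)
for n in ["scene","side"]:
    d=get_image(n); P=cloud(d); H,S,V=hs(d); X,Y,Z=P[...,0],P[...,1],P[...,2]; ok=d["depth"]>0
    def r(name,m):
        if m.sum()>20: p=P[m]; print(n,name,m.sum(),cv2.minAreaRect((p[:,:2]*1000).astype(np.float32)),np.percentile(p[:,2],[5,50,95]).round(4))
    b=(X>.34)&(X<.62)&(Y>-.28)&(Y<-.03)&ok
    r("walls",b&(H>20)&(H<32)&(S>150)&(Z>.096)&(Z<.108)); r("rib",b&(V<80)&(Z>.133)&(Z<.145))
    q0=(X-mod[0])*np.cos(a)+(Y-mod[1])*np.sin(a); q1=-(X-mod[0])*np.sin(a)+(Y-mod[1])*np.cos(a)
    m=b&(Z>.096)&(Z<.106)&(abs(q0)<.094)&(abs(q1)<.07)&(abs(q1)>.012)
    for k,s in [("A",(q0>0)&(q1>0)),("B",(q0<0)&(q1>0)),("D",(q0<0)&(q1<0))]:
        s=s&m
        if s.sum(): print(k,s.sum(),np.median(q0[s]).round(3),np.median(q1[s]).round(3),np.median(Z[s]).round(4))
    m=ok&((H<6)|(H>174))&(S>150)&(V>50)&(Y>.2)&(Y<.45)&(X<.6)&(Z>.25)&(Z<.4)
    if m.sum(): print(n,"handle",np.median(P[m],0))
    if n=="scene": cv2.imwrite("pics/s14.png",d["image"])
print(sense()["position"],sense()["clock"])
```

```text
scene walls 628 ((480.8330078125, -156.25599670410156), (161.70643615722656, 216.94424438476562), 82.99756622314453) [0.0966 0.101  0.1039]
scene rib 339 ((480.8446960449219, -156.7631072998047), (15.197295188903809, 200.7663116455078), 83.10700225830078) [0.1349 0.1383 0.141 ]
A 165 0.051 0.043 0.1002
B 124 -0.069 0.053 0.0997
D 141 -0.05 -0.043 0.0999
scene handle [0.50465979 0.24949867 0.32929159]
side walls 303 ((479.9151611328125, -154.87533569335938), (164.2350616455078, 210.09161376953125), 82.23070526123047) [0.0969 0.1012 0.1038]
side rib 227 ((480.52117919921875, -151.40904235839844), (13.13259506225586, 192.03497314453125), 83.03856658935547) [0.1339 0.1382 0.1407]
A 110 0.049 0.048 0.1007
B 95 -0.073 0.056 0.1008
side handle [0.48352494 0.25784739 0.33023886]
[ 0.48135472 -0.35516067  0.28082621] 48.65
```

View pics/s14.png

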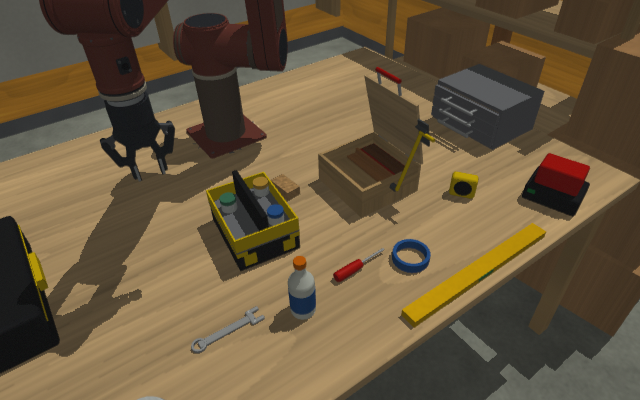

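The loaded tray sits on the module at (255,215), with the three tins standing in it. The lid is propped on the stay at (405,165), the bin is empty and the bystanders are untouched.

```bash
python3 -c "
from station import *
print(job_done())"
```

```text
the job is handed in; nothing more can be done
None
```

The job is handed in, with no verdict returned: in the last measurements the lid rests propped on its raised stay, the three tins found (green, blue and brass) stand upright in the tray, and the tray is seated on the module with the bystanders where they were.

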